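# Send the caps down the gated funnel and clear the counter

## Robot

A 6-joint arm with a two-finger parallel gripper is mounted at the origin on the work surface. World frame = base frame: x ahead of the robot, y to its left, z up, the work surface at z = 0. Lengths are in m, angles in rad, forces in N, time in s.
With the tool pointing down it reaches from about 0.35 to 0.85 m from the base axis. Payload 8.1 kg.
Tool frame: the origin (TCP) lies midway between the tips of the shut fingers; the grasp point (between the pads) lies robot.grasp_offset behind it (robot.grasp_offset is the distance from the TCP to the grasp point, in m); z points along the fingers, y is the direction in which the jaws open and shut (so a half turn about z gives the same grasp; the last joint's range is limited). The gripper opens to 93 mm and grips with 3 to 60 N. Pads are 15 mm wide; open, the fingers measure 128 mm over their backs; the gripper's body (75 mm by 188 mm) begins 65 mm behind the grasp point.
Start: joints at [-1.308, 0.13, 1.488, -0, 1.523, -0.085], TCP at [0.205, -0.564, 0.219] pointing down, gripper open.
Joint ranges: [-2.96, 2.96], [-0.89, 2.26], [0.02, 2.5], [-1.34, 4.48], [0, 2.73], [-2.66, 2.66]. Speed limits (rad/s): [2.39, 2.39, 2.79, 3.14, 3.14, 3.14].

## Interface

Orientations are given as a rotation vector (axis times angle).
In Python, from plant import robot gives the robot as it stands.
- The arm moves only by the shell command python3 -m handwheel 'ROWS' [OPENING] [FORCE]. ROWS is text: rows parted by semicolons, each of 6 numbers parted by spaces: the shift along the world's x, y, z each as a share of 0.3 m, from -1 to 1, then the turn, a rotation vector about the world's x, y, z each as a share of 45 degrees, from -1 to 1. A call has 1 to 5 rows; each row is the pose to reach, as a shift and turn from the pose commanded when the call began; what a row does not reach only later rows make up. A row lasts 1/10 s, in which the tool goes at most 50 mm and 8.59 degrees, less where a joint would pass 70% of its speed; a pose out of reach is approached as far as the arm can. A call with a number of a shift or a turn outside -1 to 1 is refused whole. A call with a gripper value outside its range is refused whole. OPENING is the closure, from -1 (fully open) to 1 (shut), set as the call begins (- or left out, the last holds). The fingers move at their own pace and stop on an object; FORCE is the grip in N (left out, the last holds). Time passes only in rows, so rows that repeat a pose let the fingers close. It gives the time, the measured TCP pose, the force and the opening at its end, in the units of the state.
- robot.read_state(): the state, without advancing time (a new reading comes with each control period).
- robot.read_camera(name): name is "scene" or "top" or "wrist"; returns (picture, depth): 400x640x3 uint8, red, green, blue; 400x640 float32, m along the optical axis (not along the pixel's ray), 0 where there is no reading.
- robot.camera_model(name): a dict with "camera_matrix" (3x3 intrinsics, pixels), "dist" ([k1, k2, p1, p2, k3] as OpenCV has them; the pictures are not rectified), "pose" (4x4, takes a point from camera to world coordinates); the wrist camera has in their place "tool_from_camera" (4x4, takes a point from camera to tool coordinates, whose origin is the TCP and whose axes are the flange's). Camera axes: x right, y down, z forward; pixel columns grow to the right and rows downward; lengths in m; the calibration is good to about 2 mm. A picture is of the moment at which its call begins: read the wrist's pose just before it. camera_model takes no time and is no camera call.
- robot.close_job(): hands the job in, once; it reports no verdict.
Trained networks look in the newest picture that a camera, given by its name, has taken for a name from the list of things; names that differ only in an ending like _2 or _b are one class to them, and where a whole thing is asked for, a point or a joint stands for the part that bears it (a point fixed in the world has none). Each returns a list of dicts, best first, with "conf" (0 to 1); they miss things now and then, are a little off and sometimes report something else, mostly with a low value. They report only what shows in the picture. A call takes as long as a camera call. They do not tell look-alikes from the thing itself.
- robot.look_for(camera, query): "rect" ([centre column, centre row, width, height] in pixels, round what is visible of it).
- robot.silhouettes(camera, query): "pixels" (400x640 bool, what is visible of it) and "rect" ([centre column, centre row, width, height] in pixels, round what is visible of it).
- robot.tip_of(camera, query): "at" ([row, column] in pixels: a listed point, or the origin of a listed thing).
The state is a dict: "t": time; "q": joint angles; "dq": joint speeds; "joint_torque": joint torques, N m; "tool_pos": TCP position; "orientation": TCP orientation; "force": force on the tool from outside, world axes, zero at the start; "wrist_torque": the same for the moment, N m; "opening": finger opening in m.
Only numpy, scipy, OpenCV 4.12 (cv2) and the standard library are available. Lean on these libraries where they do the work, as an engineer would, in place of code of your own. Each camera call takes 0.05 s, during which the arm holds its last target.

## Task

Slide the funnel's gate open until its grip is in line with the index clip on the rail and leave it there while you drop every rubber chair-leg cap on the counter down the funnel into the crate, then slide the gate fully shut. Put the padlock, the whistle and the door pull back into the bins that carry their pictures. Leave everything else where it is.

Things in the scene. Friction and masses are not known exactly. Their poses are not given: they have to be found in the camera images.
- gate (a joint): the slide gate over the funnel's mouth, m: 0 fully shut (the gate is centred on the mouth), growing towards world +y as it opens, end stop at 0.150; about 3 N of friction, no spring, stays where it is left; starts 0 to 20 mm open
- gate_grip (a point): centre of the top of the gate's upright black grip, 47 mm above the counter: a block 40 (x) x 18 (y) x 40 mm tall in the middle of a galvanized plate 146 (x) x 140 mm (y) whose top is 7 mm above the counter. It slides along world y between two rails 12 mm high and wide, 81 mm either side in x. A thin dark pointer runs from the grip to the robot-side rail
- clip: the index clip: a dark steel clip 22 x 12 mm, 18 mm high with a thin bright fin to 26 mm, astride the rail on the robot's side; origin under its centre on the counter. It stands 90 to 135 mm to the +y side of the middle of the mouth. In line means that the grip's middle and the clip have the same world y
- mouth (a point): middle of the funnel's round mouth, level with the counter top; 120 mm across, tapering to an 80 mm spout below. The plate's -y edge is 70 mm to the -y side of the grip's middle, so with the gate at the clip the mouth is open from its -y edge (y -60 mm) up to between y +20 and +60 mm
- crate (a point): middle of the inner floor of the wooden crate under the funnel, 165 mm below the counter top, 340 mm square inside, walls 110 mm; a cap in the crate has z below -0.08 m; it moves with the mouth
- cap1: black rubber chair-leg cap, an open-topped square cup 32 x 32 mm, 26 mm high, walls 6 mm, about 30 g, standing mouth up, any yaw; origin at the centre of its underside. Two to four of caps 1-4 are present (None: absent)
- cap2: black rubber chair-leg cap, an open-topped square cup 32 x 32 mm, 26 mm high, walls 6 mm, about 30 g, standing mouth up, any yaw; origin at the centre of its underside. Two to four of caps 1-4 are present (None: absent)
- cap3: black rubber chair-leg cap, an open-topped square cup 32 x 32 mm, 26 mm high, walls 6 mm, about 30 g, standing mouth up, any yaw; origin at the centre of its underside. Two to four of caps 1-4 are present (None: absent)
- cap4: black rubber chair-leg cap, an open-topped square cup 32 x 32 mm, 26 mm high, walls 6 mm, about 30 g, standing mouth up, any yaw; origin at the centre of its underside. Two to four of caps 1-4 are present (None: absent)
- padlock: cast-brass padlock lying flat, 18 mm high, about 180 g: body 30 mm (x) x 36 mm (y) centred at x = -12 mm, steel shackle 22 mm wide (7 mm bar) towards +x to x = +27 mm; origin in the middle of its outline, on its underside, z up
- whistle: green plastic whistle lying on its side, 18 mm high, about 30 g: round drum 24 mm across whose axis is the origin's z, with a mouthpiece 9 mm thick reaching 32 mm to +x, its outer face flush with the drum at y = +12 mm; origin on its underside
- pull: satin steel door pull lying flat, 14 mm high, about 120 g: straight bar 84 mm (x) x 12 mm (y) centred at y = -14 mm, with a foot 12 mm wide at each end (x = +-36 mm) reaching to y = +20 mm; origin in the middle of its outline, on its underside
- bin_padlock: open grey bin for the padlock, 126 mm (its x) x 88 mm (its y), walls 24 mm high, 3 mm thick, floor 3 mm; origin at the centre of its underside, 3 mm above the counter. A white label flap 30 x 80 mm at rim height on its +x end shows a small square with a U-shaped bow. Three bins stand side by side, 97 mm apart along y, on a sheet at the right; their order changes, yaw within 0.1 rad
- bin_whistle: open grey bin for the whistle, 126 mm (its x) x 88 mm (its y), walls 24 mm high, 3 mm thick, floor 3 mm; origin at the centre of its underside, 3 mm above the counter. A white label flap 30 x 80 mm at rim height on its +x end shows a disc with a bar to one side. Three bins stand side by side, 97 mm apart along y, on a sheet at the right; their order changes, yaw within 0.1 rad
- bin_pull: open grey bin for the door pull, 126 mm (its x) x 88 mm (its y), walls 24 mm high, 3 mm thick, floor 3 mm; origin at the centre of its underside, 3 mm above the counter. A white label flap 30 x 80 mm at rim height on its +x end shows a long bar with two feet. Three bins stand side by side, 97 mm apart along y, on a sheet at the right; their order changes, yaw within 0.1 rad
- tape: a roll-shaped cardboard tape core lying flat, 76 mm across, 25 mm high, near the robot; a bystander
- carton: a small closed cardboard carton 85 x 60 x 45 mm, beyond the bins; a bystander
- jar: a screw-capped jar 52 mm across, 70 mm tall, at the far left; a bystander
- bracket: a small steel angle bracket 45 x 22 x 39 mm, at the near left; a bystander
- batten: a wooden batten 150 x 20 x 20 mm lying at the near right; a bystander
Things that resemble listed ones, but are neither listed nor needed, are in the scene too. Leave any blue look-alike of the cap3 alone.

How it is judged:
By the outcome, as a careful person would: the job done as asked, in the order asked, and still so for the second after the job is handed in, with the robot touching nothing.
Of cap1, cap2, cap3, cap4 only 2 to 4 are there at a start; the rules pass over those that are not, and their reading is None.
At some moment in a run one of cap1, cap2, cap3, cap4, padlock, whistle, pull may be knocked a few centimetres aside while the robot is not near it.
It also fails if it takes over 210 s, if anything falls off the work surface, if the arm or the gripper's body presses on something with over 40 N, if the wrist force passes 120 N, or if a joint passes its speed limit or range.

## Working session

There is one attempt and no reset: what is moved stays moved. The work goes in short steps, Python scripts to look and compute and a shell command to move; the robot and the scene stay as the last step left them, time stands still between calls to the robot, and variables do not carry over. Pictures are saved under pics/ and viewed, and the job is handed in when it is done.

```bash
ls; mkdir -p pics; cat > h.py <<'E'
import numpy as np, cv2
from plant import robot
def snap(n,f):
    p,d=robot.read_camera(n); cv2.imwrite('pics/'+f,cv2.cvtColor(p,cv2.COLOR_RGB2BGR)); return p,d
def pose(n):
    m=robot.camera_model(n)
    if 'pose' in m: return m,np.array(m['pose'])
    s=robot.read_state();T=np.eye(4);T[:3,:3]=cv2.Rodrigues(np.array(s['orientation'],float))[0];T[:3,3]=s['tool_pos']
    return m,T@np.array(m['tool_from_camera'])
def onplane(n,col,row,z,mp=None):
    m,P=mp or pose(n)
    u=cv2.undistortPoints(np.array([[[col,row]]],float),np.array(m['camera_matrix']),np.array(m['dist']))[0,0]
    r=P[:3,:3]@np.array([u[0],u[1],1]);o=P[:3,3]
    return o+r*(z-o[2])/r[2]
def pt(n,col,row,depth,mp=None):
    m,P=mp or pose(n)
    u=cv2.undistortPoints(np.array([[[col,row]]],float),np.array(m['camera_matrix']),np.array(m['dist']))[0,0]
    return P[:3,:3]@(np.array([u[0],u[1],1])*depth)+P[:3,3]
E
python3 - <<'E'
from h import *
print(robot.read_state(),robot.grasp_offset)
for n in('scene','top','wrist'):
    snap(n,f'{n}0.png'); m,P=pose(n);print(n,P.round(3).tolist(),np.array(m['camera_matrix']).round(1).tolist(),m['dist'])
print(robot.camera_model('wrist')['tool_from_camera'])
E
```

```text
pics
{'t': 0.0, 'q': array([-1.30846797e+00,  1.31161124e-01,  1.48926100e+00, -2.91694153e-05,
        1.52300712e+00, -8.54042122e-02]), 'dq': array([-0.00074878, -0.00015045, -0.00144034, -0.00045049, -0.00099756,
        0.0002362 ]), 'joint_torque': array([ 1.67066378e-05, -5.59835994e+01, -4.91768110e+01,  7.69468700e-02,
        3.50481807e-02, -1.61394446e-04]), 'tool_pos': array([ 0.20432068, -0.56353542,  0.21759752]), 'orientation': array([-3.09242810e+00, -5.43155396e-01,  3.00283331e-04]), 'force': array([ 0.23205182,  0.03525123, -0.03979921]), 'wrist_torque': array([-0.0006684 , -0.02911564, -0.02531162]), 'opening': 0.0932474836469547} 0.0188
scene [[-0.71, 0.577, -0.404, 0.971], [0.705, 0.578, -0.411, 0.445], [-0.004, -0.576, -0.817, 0.889], [0.0, 0.0, 0.0, 1.0]] [[453.3, 0.0, 321.0], [0.0, 453.3, 201.3], [0.0, 0.0, 1.0]] [-0.04627485  0.          0.          0.          0.        ]
top [[0.026, -0.991, 0.129, 0.378], [-0.999, -0.029, -0.019, -0.006], [0.022, -0.128, -0.991, 1.055], [0.0, 0.0, 0.0, 1.0]] [[391.4, 0.0, 314.0], [0.0, 391.4, 206.7], [0.0, 0.0, 1.0]] [-0.08477447  0.          0.          0.          0.        ]
wrist [[0.341, -0.899, -0.276, 0.28], [-0.94, -0.326, -0.1, -0.536], [-0.0, 0.293, -0.956, 0.384], [0.0, 0.0, 0.0, 1.0]] [[311.6, 0.0, 318.1], [0.0, 311.6, 199.1], [0.0, 0.0, 1.0]] [-0.03002436  0.          0.          0.          0.        ]
[[ 1.64430097e-04 -9.55934628e-01 -2.93579564e-01  8.05757078e-02]
 [ 9.99999186e-01 -2.14331462e-04  1.25797867e-03 -3.15077673e-05]
 [-1.26546871e-03 -2.93579531e-01  9.55933814e-01 -1.66210266e-01]
 [ 0.00000000e+00  0.00000000e+00  0.00000000e+00  1.00000000e+00]]
```

View pics/top0.png

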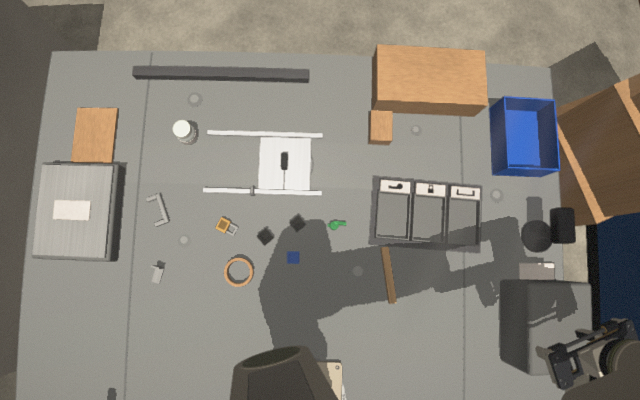

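View pics/scene0.png

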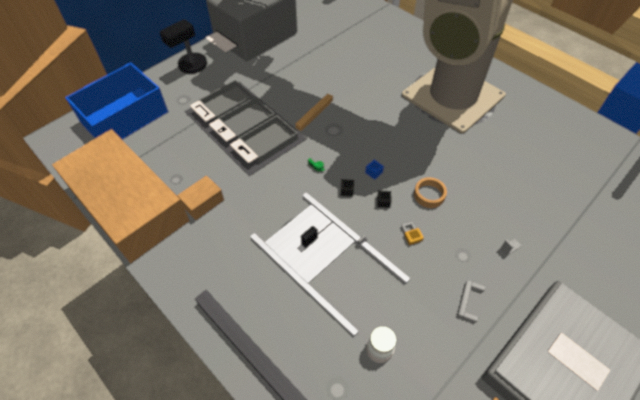

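```bash
python3 - <<'E'
from h import *
for n in ('top','scene'):
  mp=pose(n)
  for q,z in [('gate_grip',.047),('clip',0),('mouth',0),('cap1',.0),('padlock',0),('whistle',0),('pull',0),('bin_padlock',.003),('bin_whistle',.003),('bin_pull',.003)]:
    for r in robot.tip_of(n,q)[:6]:
        a=r['at'];print(n,q,round(r['conf'],2),np.round(a),onplane(n,a[1],a[0],z,mp).round(3))
print(robot.read_state()['t'])
E
```

```text
top gate_grip 0.94 [158. 283.] [0.636 0.06  0.047]
top gate_grip 0.34 [220. 429.] [ 0.484 -0.327  0.047]
top clip 0.45 [192. 255.] [0.552 0.135 0.   ]
top mouth 0.34 [275. 387.] [ 0.336 -0.226  0.   ]
top cap1 0.7 [236. 265.] [0.433 0.103 0.   ]
top cap1 0.56 [254. 292.] [0.386 0.029 0.   ]
top cap1 0.52 [223. 296.] [0.469 0.021 0.   ]
top padlock 0.71 [226. 225.] [0.455 0.212 0.   ]
top whistle 0.52 [226. 333.] [ 0.466 -0.079  0.   ]
top pull 0.53 [212. 158.] [0.49 0.4  0.  ]
top bin_padlock 0.92 [220. 430.] [ 0.487 -0.344  0.003]
top bin_whistle 0.98 [216. 392.] [ 0.497 -0.241  0.003]
top bin_pull 0.86 [220. 460.] [ 0.491 -0.43   0.003]
top bin_pull 0.31 [276. 160.] [0.317 0.381 0.003]
scene gate_grip 0.78 [229. 309.] [0.626 0.055 0.047]
scene clip 0.49 [244. 358.] [0.556 0.14  0.   ]
scene mouth 0.87 [235. 304.] [0.626 0.037 0.   ]
scene cap1 0.79 [204. 380.] [0.438 0.104 0.   ]
scene cap1 0.74 [172. 376.] [0.371 0.03  0.   ]
scene cap1 0.71 [194. 350.] [0.466 0.031 0.   ]
scene padlock 0.8 [234. 411.] [0.452 0.208 0.   ]
scene padlock 0.58 [348. 376.] [0.705 0.324 0.   ]
scene whistle 0.61 [169. 319.] [ 0.466 -0.075  0.   ]
scene pull 0.56 [302. 472.] [0.49  0.402 0.   ]
scene bin_padlock 0.69 [124. 246.] [ 0.496 -0.33   0.003]
scene bin_whistle 0.74 [139. 269.] [ 0.49  -0.241  0.003]
scene bin_pull 0.81 [103. 227.] [ 0.482 -0.433  0.003]
scene bin_pull 0.53 [204. 205.] [ 0.735 -0.193  0.003]
1.15
```

```bash
python3 -m handwheel '0.5 0.93 0 0 0 -0.44;0.5 0.93 0 0 0 -0.44;0.5 0.93 0 0 0 -0.44;0.5 0.93 0 0 0 -0.44;0.5 0.93 0 0 0 -0.44' -1; python3 -m handwheel '0.6 0.95 0 0 0 0;0.6 0.95 0 0 0 0;0.6 0.95 0 0 0 0;0.6 0.95 0 0 0 0;0.6 0.95 0 0 0 0'; python3 -m handwheel '0 0 0 0 0 0;0 0 0 0 0 0;0 0 0 0 0 0'
python3 - <<'E'
from h import *
snap('wrist','w1.png'); s=robot.read_state(); print(s['tool_pos'],cv2.Rodrigues(s['orientation'])[0].round(3).tolist())
E
```

```text
t: 1.65
tool_pos: [0.3234, -0.3422, 0.2188]
orientation: [3.141, 0.002, 0.001]
force: [1.7, -0.4, -0.3]
opening: 0.0927
t: 2.15
tool_pos: [0.4572, -0.1306, 0.2191]
orientation: [3.141, 0.003, 0.002]
force: [0.7, -0.9, 0.3]
opening: 0.0928
t: 2.45
tool_pos: [0.456, -0.1332, 0.2186]
orientation: [3.141, 0.003, -0.0]
force: [-1.5, -0.6, 0.0]
opening: 0.0929
[ 0.45590077 -0.13365748  0.21862578] [[1.0, 0.001, -0.0], [0.001, -1.0, -0.0], [-0.0, 0.0, -1.0]]
```

View pics/w1.png

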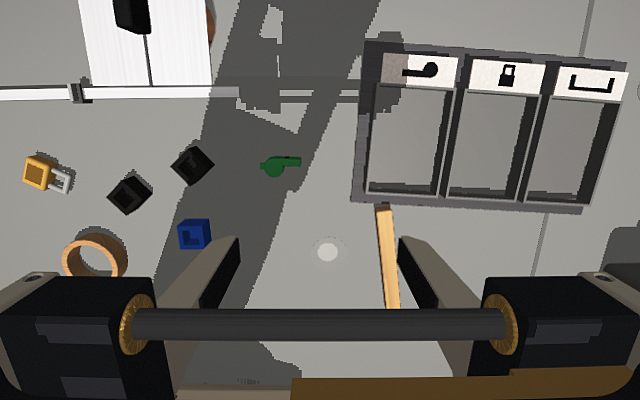

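```bash
python3 -m handwheel '0.28 0.7 0 0 0 0;0.28 0.7 0 0 0 0;0.28 0.7 0 0 0 0;0.28 0.7 0 0 0 0;0.28 0.7 0 0 0 0' -1;python3 -m handwheel '0 0 0 0 0 0;0 0 0 0 0 0;0 0 0 0 0 0'
python3 - <<'E'
from h import *
mp=pose('wrist');snap('wrist','w2.png'); print(robot.read_state()['tool_pos'])
for q,z in [('gate_grip',.047),('clip',0),('cap1',0),('padlock',0),('whistle',0),('pull',0)]:
    for r in robot.tip_of('wrist',q)[:4]:
        a=r['at'];print(q,round(r['conf'],2),np.round(a),onplane('wrist',a[1],a[0],z,mp).round(4))
E
```

```text
t: 3.0
tool_pos: [0.5412, 0.0789, 0.2187]
orientation: [-3.141, -0.002, -0.001]
force: [-0.4, -0.3, -0.2]
opening: 0.0928
t: 3.3
tool_pos: [0.5402, 0.0755, 0.2186]
orientation: [3.141, -0.0, -0.0]
force: [-0.4, -0.3, 0.5]
opening: 0.093
[0.54021506 0.07553748 0.21869999]
gate_grip 0.64 [ 94. 336.] [0.6309 0.0558 0.047 ]
clip 0.64 [164. 260.] [0.5488 0.1468 0.    ]
cap1 0.91 [229. 365.] [0.4612 0.0118 0.    ]
cap1 0.85 [284. 351.] [0.3772 0.028  0.    ]
cap1 0.65 [248. 299.] [0.434  0.1009 0.    ]
padlock 0.78 [237. 223.] [0.45   0.2028 0.    ]
whistle 0.65 [228. 432.] [ 0.4616 -0.0773  0.    ]
pull 0.71 [206.  73.] [0.4928 0.3996 0.    ]
```

View pics/w2.png

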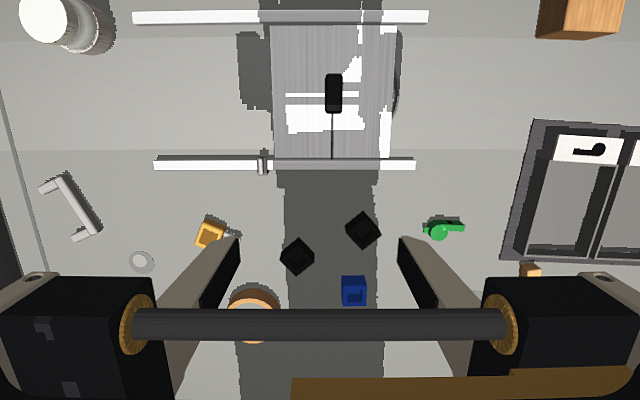

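```bash
python3 - <<'E'
from h import *
mp=pose('wrist');p,d=robot.read_camera('wrist')
cv2.imwrite('pics/c2.png',cv2.resize(cv2.cvtColor(p,cv2.COLOR_RGB2BGR)[60:190,230:400],None,fx=4,fy=4,interpolation=cv2.INTER_CUBIC))
W=np.zeros((400,640,3))
m,P=mp
uv=np.stack(np.meshgrid(np.arange(640),np.arange(400)),-1).reshape(-1,1,2).astype(float)
u=cv2.undistortPoints(uv,np.array(m['camera_matrix']),np.array(m['dist']))[:,0]
X=(np.c_[u,np.ones(len(u))]*d.reshape(-1,1))@P[:3,:3].T+P[:3,3]
X=X.reshape(400,640,3)
def box(c0,c1,r0,r1,z0,z1):
    Y=X[r0:r1,c0:c1].reshape(-1,3);Y=Y[(Y[:,2]>z0)&(Y[:,2]<z1)];return len(Y),np.percentile(Y,[2,50,98],axis=0).round(4).tolist()
print(box(310,360,60,120,.04,.055)); print(box(250,280,140,180,.014,.022));print(box(250,280,140,180,.022,.03))
E
```

```text
(704, [[0.6117, 0.0494, 0.0437], [0.6308, 0.0585, 0.0469], [0.6494, 0.067, 0.0487]])
(129, [[0.5386, 0.1358, 0.0162], [0.5509, 0.1395, 0.0179], [0.5605, 0.1476, 0.0206]])
(63, [[0.5417, 0.1398, 0.0227], [0.5502, 0.1415, 0.026], [0.5595, 0.1437, 0.0275]])
```

View pics/c2.png

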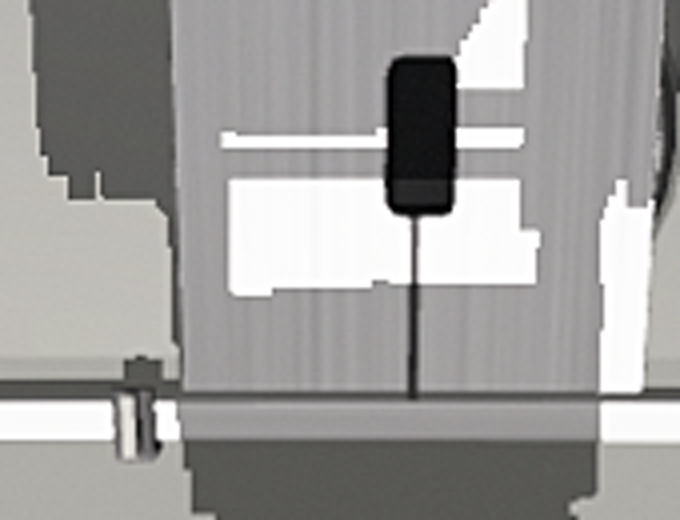

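```bash
python3 -m handwheel '0.303 -0.057 0 0 0 0;0.303 -0.057 0 0 0 0;0.303 -0.057 -0.2 0 0 0;0.303 -0.057 -0.36 0 0 0;0.303 -0.057 -0.5 0 0 0' -1;python3 -m handwheel '0 0 -0.05 0 0 0;0 0 -0.1 0 0 0;0 0 -0.15 0 0 0;0 0 -0.15 0 0 0'; python3 -m handwheel '0 0 0 0 0 0;0 0 0 0 0 0;0 0 0 0 0 0;0 0 0 0 0 0;0 0 0 0 0 0' 1 20
```

```text
t: 4.2
tool_pos: [0.6319, 0.0603, 0.0672]
orientation: [-3.142, -0.003, -0.002]
force: [0.4, 0.0, 0.3]
opening: 0.0928
t: 4.6
tool_pos: [0.6314, 0.0604, 0.0234]
orientation: [-3.142, -0.004, 0.0]
force: [-0.2, 0.3, 0.3]
opening: 0.0934
t: 5.1
tool_pos: [0.6316, 0.0604, 0.0242]
orientation: [-3.142, -0.003, -0.001]
force: [0.6, -0.0, 0.4]
opening: 0.0575
```

```bash
python3 -m handwheel '0 0 0 0 0 0;0 0 0 0 0 0;0 0 0 0 0 0;0 0 0 0 0 0;0 0 0 0 0 0' 1 20;python3 -m handwheel '0 0 0 0 0 0;0 0 0 0 0 0;0 0 0 0 0 0'
python3 - <<'E'
from h import *
snap('wrist','w3.png')
E
```

```text
t: 5.6
tool_pos: [0.6313, 0.0602, 0.0236]
orientation: [3.141, 0.003, -0.0]
force: [0.3, 0.9, -0.8]
opening: 0.0179
t: 5.9
tool_pos: [0.6313, 0.0602, 0.0236]
orientation: [3.141, 0.003, -0.0]
force: [0.1, -1.6, -0.4]
opening: 0.0179
```

View pics/w3.png

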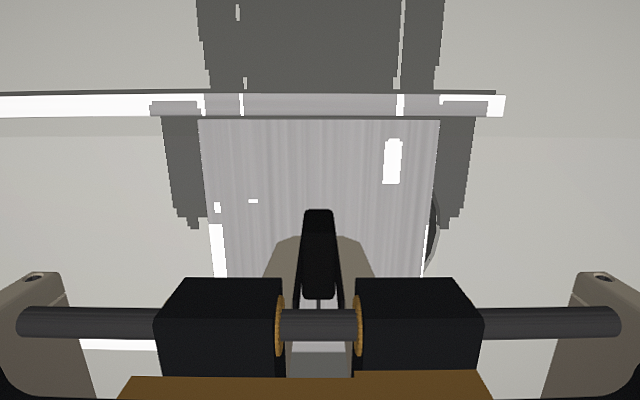

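```bash
python3 -m handwheel '0 0.06 0 0 0 0;0 0.12 0 0 0 0;0 0.18 0 0 0 0;0 0.23 0 0 0 0;0 0.272 0 0 0 0' 1 20;python3 -m handwheel '0 0 0 0 0 0;0 0 0 0 0 0;0 0 0 0 0 0'
python3 -m handwheel '0 0 0 0 0 0;0 0 0 0 0 0;0 0 0 0 0 0' -0.3;python3 -m handwheel '0 0 0.12 0 0 0;0 0 0.28 0 0 0;0 0 0.44 0 0 0;0 0 0.6 0 0 0;0 0 0.66 0 0 0'; python3 -m handwheel '-0.3 0 0 0 0 0;-0.3 0 0 0 0 0;-0.3 0 0 0 0 0;-0.3 0 0 0 0 0'
cat >> h.py <<'E'
def cloud(n):
    mp=pose(n);p,d=robot.read_camera(n);m,P=mp
    uv=np.stack(np.meshgrid(np.arange(640),np.arange(400)),-1).reshape(-1,1,2).astype(float)
    u=cv2.undistortPoints(uv,np.array(m['camera_matrix']),np.array(m['dist']))[:,0]
    X=(np.c_[u,np.ones(len(u))]*d.reshape(-1,1))@P[:3,:3].T+P[:3,3]
    X[d.reshape(-1)==0]=np.nan
    return p,d,X.reshape(400,640,3)
def box(X,x0,x1,y0,y1,z0,z1):
    Y=X.reshape(-1,3);k=(Y[:,0]>x0)&(Y[:,0]<x1)&(Y[:,1]>y0)&(Y[:,1]<y1)&(Y[:,2]>z0)&(Y[:,2]<z1);Y=Y[k]
    return (len(Y),np.percentile(Y,[2,50,98],axis=0).round(4).tolist()) if len(Y) else 0
E
python3 - <<'E'
from h import *
p,d,X=cloud('wrist')
cv2.imwrite('pics/w4.png',cv2.cvtColor(p,cv2.COLOR_RGB2BGR))
print(robot.read_state()['tool_pos'])
print(box(X,.6,.66,.1,.18,.043,.052));print(box(X,.53,.57,.1,.18,.022,.03));print(box(X,.53,.57,.1,.18,.014,.022))
E
```

```text
t: 6.45
tool_pos: [0.6312, 0.1437, 0.0235]
orientation: [3.142, 0.005, 0.0]
force: [0.5, -3.7, -2.0]
opening: 0.018
t: 6.75
tool_pos: [0.6313, 0.1424, 0.0236]
orientation: [-3.141, -0.004, 0.0]
force: [0.9, 2.8, -1.3]
opening: 0.0179
t: 7.05
tool_pos: [0.6314, 0.1414, 0.0238]
orientation: [3.141, 0.002, 0.0]
force: [0.5, -0.3, 0.7]
opening: 0.0372
t: 7.55
tool_pos: [0.6338, 0.1419, 0.229]
orientation: [-3.14, -0.003, -0.014]
force: [-0.1, -1.0, 0.8]
opening: 0.0602
t: 7.95
tool_pos: [0.5409, 0.1418, 0.222]
orientation: [3.141, 0.004, 0.001]
force: [0.9, 0.0, 0.7]
opening: 0.0601
[0.54188118 0.14182251 0.22236167]
(669, [[0.6122, 0.1328, 0.0448], [0.6314, 0.1412, 0.0469], [0.65, 0.1496, 0.0487]])
(62, [[0.5418, 0.1398, 0.025], [0.5512, 0.1416, 0.0263], [0.5595, 0.1434, 0.0281]])
(126, [[0.5386, 0.1361, 0.0158], [0.5506, 0.1422, 0.0179], [0.5605, 0.147, 0.0194]])
```

View pics/w4.png

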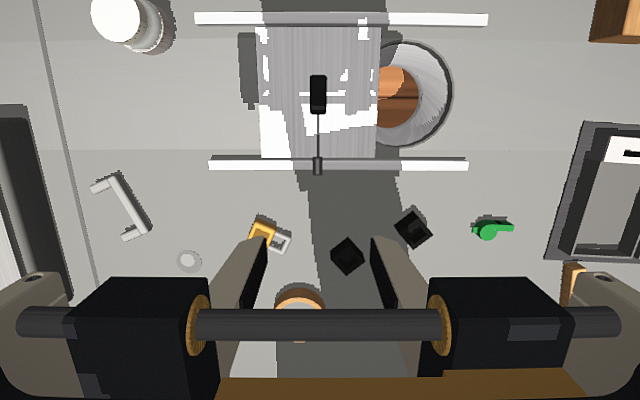

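```bash
python3 - <<'E'
from h import *
mp=pose('wrist')
for c,r in [(452,93),(420,41),(415,145),(445,70),(447,115)]: print(onplane('wrist',c,r,0,mp).round(3))
pts=np.array([onplane('wrist',c,r,0,mp)[:2] for c,r in [(452,93),(420,41),(415,145),(445,70),(447,115)]])
from scipy.optimize import least_squares
print(least_squares(lambda v:np.hypot(*(pts-v[:2]).T)-.06,[.63,.04]).x)
p,d,X=cloud('wrist')
# caps: top rim points z .018-.03
for nm,b in [('capA',(.40,.46,.07,.135)),('capB',(.44,.50,-.02,.055)),('pad',(.42,.49,.17,.25)),('wh',(.43,.5,-.12,-.04))]:
    x0,x1,y0,y1=b
    Y=X.reshape(-1,3);k=(Y[:,0]>x0)&(Y[:,0]<x1)&(Y[:,1]>y0)&(Y[:,1]<y1)&(Y[:,2]>.013)&(Y[:,2]<.032)
    Q=Y[k];print(nm,len(Q),np.median(Q[:,2]).round(4),cv2.minAreaRect((Q[:,:2]*1000).astype(np.float32)))
E
```

```text
[ 0.636 -0.018  0.   ]
[0.693 0.025 0.   ]
[0.574 0.021 0.   ]
[ 0.662 -0.007  0.   ]
[ 0.611 -0.015  0.   ]
[0.63179928 0.04168918]
capA 557 0.0252 ((428.33551025390625, 101.83251190185547), (32.70009231567383, 32.63127517700195), 41.40546417236328)
capB 550 0.0254 ((465.8191223144531, 18.502206802368164), (32.92291259765625, 32.80342102050781), 41.876163482666016)
pad 362 0.0177 ((454.6268005371094, 204.5304718017578), (51.87834167480469, 28.726247787475586), 62.03669738769531)
wh 413 0.0177 ((465.09765625, -89.74407958984375), (22.73191261291504, 44.19676208496094), 2.53021502494812)
```

```bash
python3 - <<'E'
from h import *
snap('top','top1.png');mp=pose('top')
for q in('cap1','tape'):
  for r in robot.tip_of('top',q): a=r['at'];print(q,round(r['conf'],2),np.round(a),onplane('top',a[1],a[0],0,mp).round(3))
E
```

```text
cap1 0.72 [235. 262.] [0.434 0.111 0.   ]
cap1 0.57 [256. 291.] [0.38  0.031 0.   ]
cap1 0.42 [223. 297.] [0.469 0.018 0.   ]
tape 0.61 [270. 239.] [0.34 0.17 0.  ]
```

View pics/top1.png

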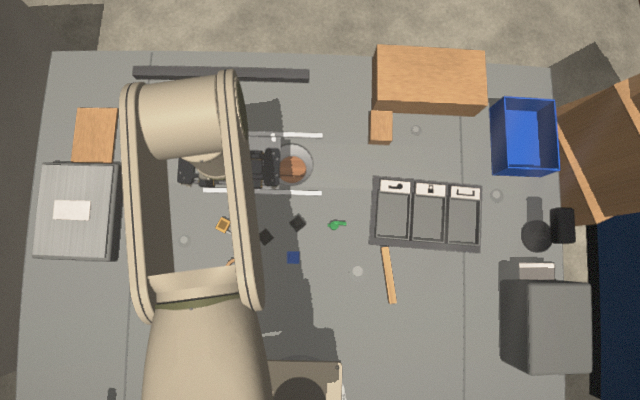

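```bash
python3 -m handwheel '-0.378 -0.133 0 0 0 0.92;-0.378 -0.133 -0.1 0 0 0.92;-0.378 -0.133 -0.2 0 0 0.92;-0.378 -0.133 -0.3 0 0 0.92;-0.378 -0.133 -0.4 0 0 0.92' -0.3;python3 -m handwheel '0 0 0 0 0 0;0 0 0 0 0 0;0 0 0 0 0 0'
python3 - <<'E'
from h import *
snap('wrist','w5.png')
E
```

```text
t: 8.7
tool_pos: [0.4279, 0.1018, 0.1007]
orientation: [2.934, 1.122, 0.001]
force: [0.0, 0.1, -0.7]
opening: 0.0602
t: 9.0
tool_pos: [0.4296, 0.1023, 0.1037]
orientation: [2.939, 1.109, 0.004]
force: [0.4, 0.3, -0.4]
opening: 0.0601
```

View pics/w5.png

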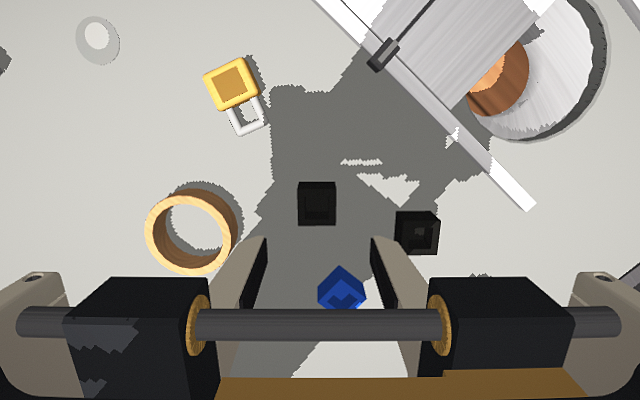

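```bash
python3 -m handwheel '-0.003 -0.001 -0.1 0 0 0;-0.003 -0.001 -0.2 0 0 0;-0.003 -0.001 -0.28 0 0 0;-0.003 -0.001 -0.32 0 0 0;-0.003 -0.001 -0.32 0 0 0' -0.3;python3 -m handwheel '0 0 0 0 0 0;0 0 0 0 0 0;0 0 0 0 0 0;0 0 0 0 0 0;0 0 0 0 0 0' 1 12;python3 -m handwheel '0 0 0 0 0 0;0 0 0 0 0 0;0 0 0.2 0 0 0;0 0 0.35 0 0 0;0 0 0.35 0 0 0'
```

```text
t: 9.55
tool_pos: [0.4265, 0.1018, 0.0051]
orientation: [-2.938, -1.112, 0.003]
force: [-0.5, 0.5, 0.5]
opening: 0.0604
t: 10.05
tool_pos: [0.4277, 0.1019, 0.0065]
orientation: [2.937, 1.114, 0.002]
force: [-0.2, -0.5, 5.8]
opening: 0.0319
t: 10.55
tool_pos: [0.4313, 0.1023, 0.1174]
orientation: [2.935, 1.113, 0.016]
force: [0.8, 0.0, -0.0]
opening: 0.0318
```

```bash
python3 -m handwheel '0.67 -0.257 0 0 0 0;0.67 -0.257 0 0 0 0;0.67 -0.257 0 0 0 0;0.67 -0.257 0 0 0 0;0.67 -0.257 0 0 0 0';python3 -m handwheel '0 0 -0.1 0 0 0;0 0 -0.2 0 0 0;0 0 -0.26 0 0 0;0 0 -0.26 0 0 0;0 0 -0.26 0 0 0';python3 -m handwheel '0 0 0 0 0 0;0 0 0 0 0 0;0 0 0 0 0 0;0 0 0 0 0 0;0 0 0 0 0 0' -0.3;python3 -m handwheel '0 0 0.2 0 0 0;0 0 0.35 0 0 0;-0.4 0 0.5 0 0 0;-0.4 0 0.5 0 0 0;-0.4 0 0.5 0 0 0'
python3 - <<'E'
from h import *
p,d,X=cloud('wrist')
cv2.imwrite('pics/w6.png',cv2.cvtColor(p,cv2.COLOR_RGB2BGR))
print(robot.read_state()['tool_pos'])
for nm,b in [('capB',(.43,.51,-.04,.065))]:
    x0,x1,y0,y1=b
    Y=X.reshape(-1,3);k=(Y[:,0]>x0)&(Y[:,0]<x1)&(Y[:,1]>y0)&(Y[:,1]<y1)&(Y[:,2]>.02)&(Y[:,2]<.032)
    Q=Y[k];print(nm,len(Q),np.median(Q[:,2]).round(4),cv2.minAreaRect((Q[:,:2]*1000).astype(np.float32)))
E
```

```text
t: 11.05
tool_pos: [0.6308, 0.0225, 0.1087]
orientation: [2.938, 1.111, -0.001]
force: [-0.5, 0.5, -0.5]
opening: 0.0318
t: 11.55
tool_pos: [0.6276, 0.0247, 0.0323]
orientation: [-2.937, -1.114, 0.002]
force: [0.5, -0.1, -0.5]
opening: 0.0317
t: 12.05
tool_pos: [0.6282, 0.0247, 0.033]
orientation: [2.937, 1.114, 0.001]
force: [-0.2, 0.2, -0.0]
opening: 0.06
t: 12.55
tool_pos: [0.5064, 0.0248, 0.1843]
orientation: [2.937, 1.114, 0.002]
force: [0.6, 0.8, 1.1]
opening: 0.0603
[0.50464731 0.0249121  0.18573603]
capB 591 0.0261 ((465.34271240234375, 17.163043975830078), (32.54560089111328, 32.005340576171875), 41.72911834716797)
```

View pics/w6.png

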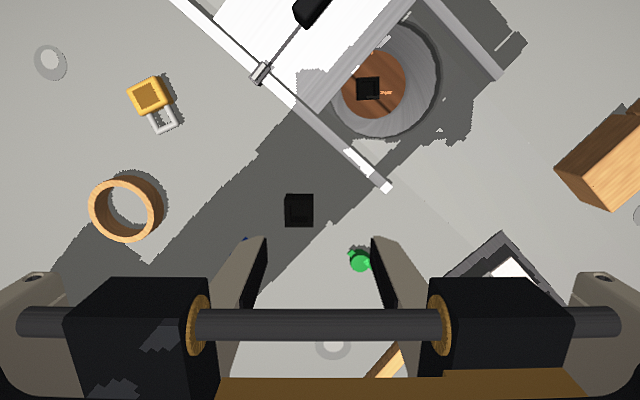

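```bash
python3 -m handwheel '-0.13 -0.025 -0.1 0 0 0;-0.13 -0.025 -0.2 0 0 0;-0.13 -0.025 -0.3 0 0 0;-0.13 -0.025 -0.3 0 0 0;-0.13 -0.025 -0.3 0 0 0' -0.3;python3 -m handwheel '0 0 0 0 0 0;0 0 -0.1 0 0 0;0 0 -0.2 0 0 0;0 0 -0.28 0 0 0;0 0 -0.29 0 0 0';python3 -m handwheel '0 0 0 0 0 0;0 0 0 0 0 0;0 0 0 0 0 0;0 0 0 0 0 0;0 0 0 0 0 0' 1 12;python3 -m handwheel '0 0 0 0 0 0;0 0 0 0 0 0;0 0 0.2 0 0 0;0 0 0.35 0 0 0;0 0 0.35 0 0 0'
```

```text
t: 13.1
tool_pos: [0.4689, 0.0172, 0.093]
orientation: [-2.937, -1.114, 0.001]
force: [1.0, -0.4, 1.1]
opening: 0.0605
t: 13.6
tool_pos: [0.468, 0.0173, 0.0043]
orientation: [-2.936, -1.113, 0.004]
force: [0.5, 0.3, 0.4]
opening: 0.0603
t: 14.1
tool_pos: [0.4701, 0.0172, 0.0069]
orientation: [2.937, 1.113, 0.003]
force: [-2.3, 0.3, 6.8]
opening: 0.0319
t: 14.6
tool_pos: [0.4736, 0.0169, 0.1179]
orientation: [2.933, 1.112, 0.016]
force: [1.0, -0.2, 0.0]
opening: 0.0319
```

```bash
python3 -m handwheel '0.52 0.025 0 0 0 0;0.52 0.025 0 0 0 0;0.52 0.025 0 0 0 0;0.52 0.025 0 0 0 0;0.52 0.025 0 0 0 0';python3 -m handwheel '0 0 -0.1 0 0 0;0 0 -0.2 0 0 0;0 0 -0.26 0 0 0;0 0 -0.26 0 0 0;0 0 -0.26 0 0 0';python3 -m handwheel '0 0 0 0 0 0;0 0 0 0 0 0;0 0 0 0 0 0;0 0 0 0 0 0;0 0 0 0 0 0' -0.3;python3 -m handwheel '0 0 0.2 0 0 -0.92;0 0 0.35 0 0 -0.92;-0.3 0.15 0.5 0 0 -0.92;-0.3 0.15 0.5 0 0 -0.92;-0.3 0.15 0.6 0 0 -0.92'
python3 - <<'E'
from h import *
p,d,X=cloud('wrist')
cv2.imwrite('pics/w7.png',cv2.cvtColor(p,cv2.COLOR_RGB2BGR))
s=robot.read_state();print(s['tool_pos'],s['orientation'])
print(box(X,.6,.66,.1,.18,.043,.052));print(box(X,.53,.57,.1,.18,.022,.03))
k=(X[...,2]<-.1)&(p.max(-1)<70);n,l,st,c=cv2.connectedComponentsWithStats(k.astype(np.uint8))
for i in range(1,n):
    if st[i,4]>60: print(c[i],st[i,4],np.median(X[l==i],axis=0).round(3))
E
```

```text
t: 15.1
tool_pos: [0.6251, 0.0247, 0.1088]
orientation: [-2.937, -1.114, 0.004]
force: [-0.7, 0.6, -0.6]
opening: 0.0323
t: 15.6
tool_pos: [0.6242, 0.0247, 0.0335]
orientation: [2.938, 1.114, -0.0]
force: [-0.4, 0.1, -0.0]
opening: 0.032
t: 16.1
tool_pos: [0.6252, 0.0247, 0.0329]
orientation: [2.937, 1.114, 0.001]
force: [1.4, -0.2, 0.0]
opening: 0.0605
t: 16.6
tool_pos: [0.5293, 0.0712, 0.2096]
orientation: [-3.141, 0.004, 0.013]
force: [1.0, 0.0, -0.0]
opening: 0.0606
[0.5334587  0.07147415 0.21884489] [-3.14078226  0.01492939 -0.0057847 ]
(753, [[0.6125, 0.1326, 0.0441], [0.6315, 0.1408, 0.0468], [0.6492, 0.1497, 0.0484]])
(72, [[0.5418, 0.1397, 0.0224], [0.5511, 0.1414, 0.0261], [0.5595, 0.1439, 0.0275]])
[340.55679702  86.23836127] 537 [ 0.633  0.036 -0.147]
```

View pics/w7.png

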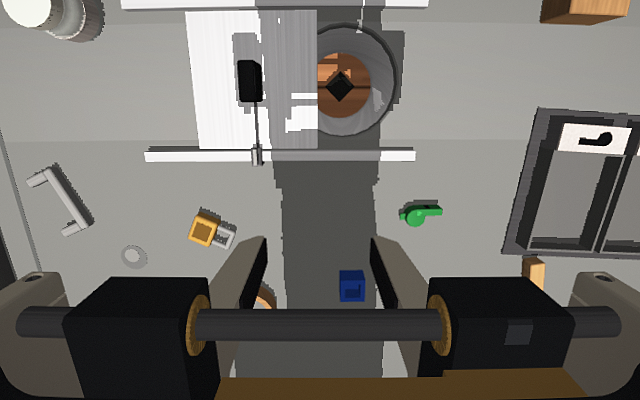

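```bash
python3 -m handwheel '0.2 -0.2 -0.2 0 0 0;0.2 -0.2 -0.2 0 0 0;0.2 -0.2 -0.2 0 0 0;0.2 -0.2 -0.2 0 0 0;0.2 -0.2 -0.2 0 0 0'; python3 - <<'E'
from h import *
p,d,X=cloud('wrist')
cv2.imwrite('pics/c7.png',cv2.resize(cv2.cvtColor(p,cv2.COLOR_RGB2BGR)[60:260,180:420],None,fx=3,fy=3))
print(robot.read_state()['tool_pos'])
k=(X[...,2]<-.08)&(p.max(-1)<70)
print(k.sum(),np.percentile(X[k],[2,25,50,75,98],axis=0).round(3).tolist())
for q in ('cap1','crate'):
  for r in robot.tip_of('wrist',q): a=np.int32(r['at']);print(q,r['conf'],a,X[a[0],a[1]])
E
```

```text
t: 17.15
tool_pos: [0.5952, 0.0101, 0.1536]
orientation: [-3.141, -0.004, -0.001]
force: [-1.1, 0.3, 1.0]
opening: 0.0606
[0.59542804 0.0103896  0.15422087]
724 [[0.59, 0.006, -0.166], [0.625, 0.031, -0.164], [0.632, 0.04, -0.158], [0.638, 0.054, -0.139], [0.652, 0.091, -0.137]]
cap1 0.81 [351 305] [0.39211761 0.02461316 0.01745785]
cap1 0.66 [134 299] [ 0.63217814  0.03821066 -0.15860563]
crate 0.9 [134 294] [ 0.63207512  0.0458442  -0.15960872]
```

View pics/c7.png

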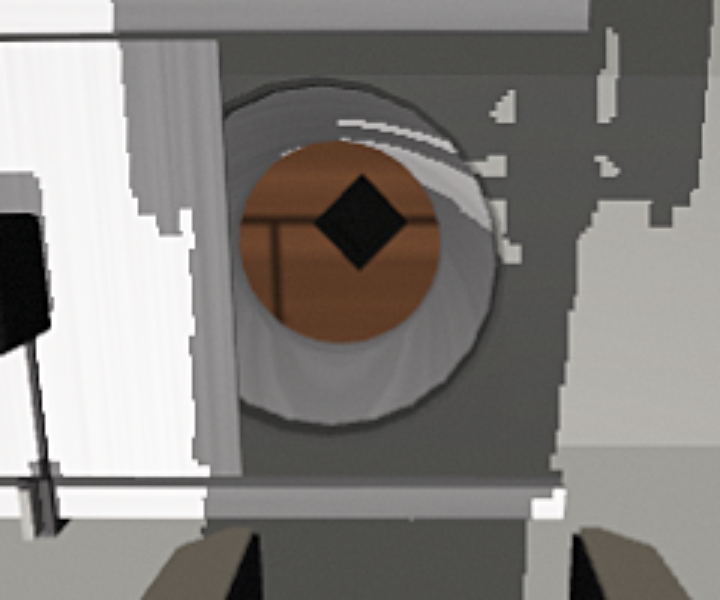

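```bash
cat > look.py <<'E'
from h import *
import sys
p,d,X=cloud('wrist')
cv2.imwrite('pics/'+sys.argv[1],cv2.resize(cv2.cvtColor(p,cv2.COLOR_RGB2BGR)[40:300,120:520],None,fx=2,fy=2))
print(robot.read_state()['tool_pos'])
k=(X[...,2]<-.08)&(p.max(-1)<50);n,l,st,c=cv2.connectedComponentsWithStats(k.astype(np.uint8))
for i in range(1,n):
    if st[i,4]>20: print(c[i].round(),st[i,4],np.percentile(X[l==i],[2,50,98],axis=0).round(3).tolist())
E
python3 -m handwheel '0 -0.4 0 0 0 0;0 -0.4 0 0 0 0;0 -0.4 0 0 0 0;0 -0.4 0 0 0 0;0 -0.4 0 0 0 0';python3 look.py l1.png
python3 -m handwheel '-0.45 0.3 0.1 0 0 0;-0.45 0.3 0.1 0 0 0;-0.45 0.3 0.1 0 0 0;-0.45 0.3 0.1 0 0 0;-0.45 0.3 0.1 0 0 0';python3 look.py l2.png
```

```text
t: 17.8
tool_pos: [0.5953, -0.1099, 0.1536]
orientation: [-3.141, -0.003, -0.002]
force: [0.2, 0.1, -0.3]
opening: 0.0605
[ 0.59524587 -0.10920969  0.15342203]
[213. 135.] 474 [[0.614, 0.026, -0.166], [0.632, 0.042, -0.142], [0.651, 0.11, -0.137]]
t: 18.35
tool_pos: [0.4591, -0.0178, 0.1837]
orientation: [-3.141, -0.009, -0.003]
force: [0.6, -0.6, 0.1]
opening: 0.06
[ 0.46015451 -0.01875274  0.18351595]
[280.  37.] 651 [[0.614, 0.016, -0.164], [0.633, 0.037, -0.141], [0.651, 0.074, -0.137]]
```

View pics/l1.png

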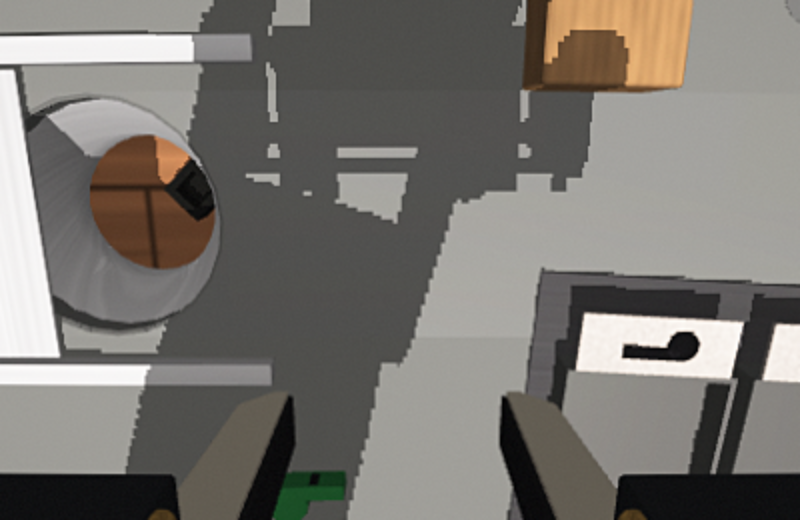

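View pics/l2.png

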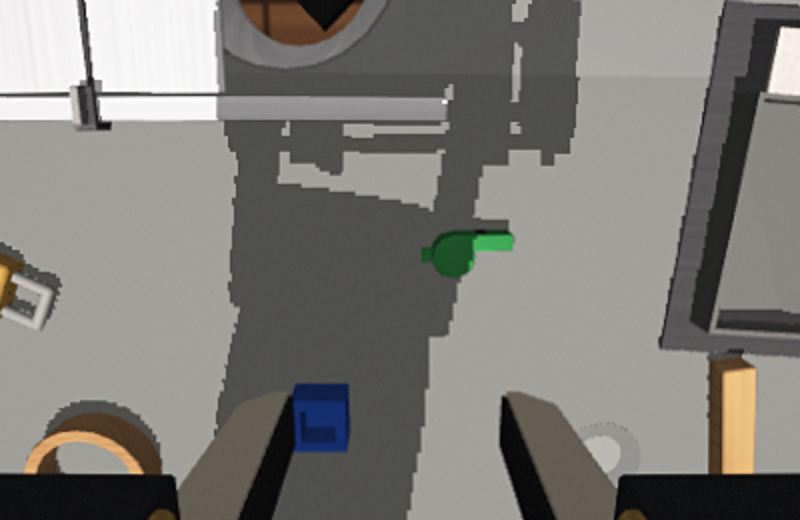

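```bash
python3 - <<'E'
from h import *
T=np.eye(4);T[:3,:3]=cv2.Rodrigues(np.array([2.937,1.114,.002]))[0];T[:3,3]=[.5046,.0249,.1857]
m=robot.camera_model('wrist');mp=(m,T@np.array(m['tool_from_camera']))
print(onplane('wrist',368,88,-.145,mp))
E
python3 -m handwheel '0.5 0.7 0 0 0 0;0.5 0.7 0 0 0 0;0.5 0.7 0 0 0 0;0.5 0.7 0 0 0 0;0.5 0.7 0 0 0 0';python3 look.py l3.png
```

```text
[ 0.63330164  0.03654022 -0.145     ]
t: 18.9
tool_pos: [0.6071, 0.1853, 0.1817]
orientation: [3.141, 0.004, 0.0]
force: [1.0, -1.1, 1.4]
opening: 0.0605
[0.60908773 0.1910118  0.17893044]
[448. 146.] 231 [[0.611, -0.025, -0.163], [0.624, -0.021, -0.143], [0.64, -0.017, -0.132]]
[424. 141.] 28 [[0.628, 0.007, -0.164], [0.633, 0.02, -0.139], [0.639, 0.022, -0.136]]
```

View pics/l3.png

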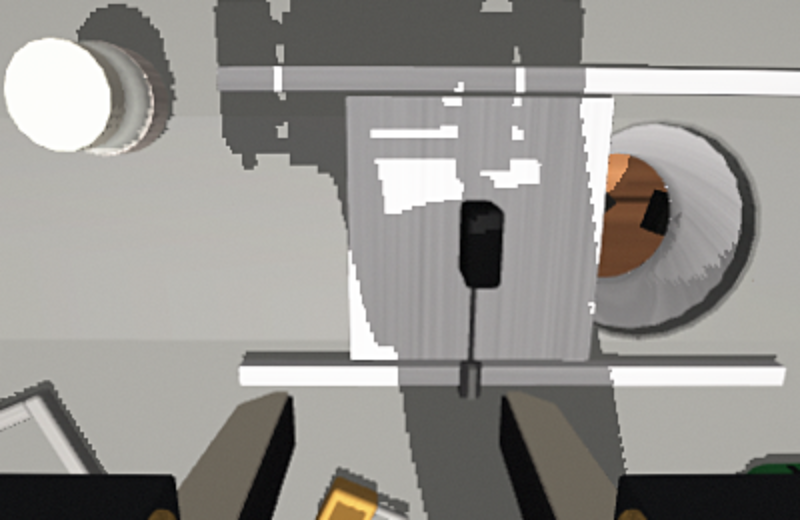

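```bash
python3 -m handwheel '0.075 -0.165 0 0 0 0;0.075 -0.165 0 0 0 0;0.075 -0.165 0 0 0 0;0.075 -0.165 -0.1 0 0 0;0.075 -0.165 -0.2 0 0 0' -0.3;python3 -m handwheel '0 0 0 0 0 0'
```

```text
t: 19.45
tool_pos: [0.6291, 0.1344, 0.1233]
orientation: [-3.141, -0.003, -0.005]
force: [-0.1, 0.3, -0.2]
opening: 0.0603
t: 19.55
tool_pos: [0.6242, 0.1338, 0.1173]
orientation: [3.141, 0.004, -0.013]
force: [-0.5, -0.1, 0.3]
opening: 0.0601
```

```bash
python3 -m handwheel '0.02 0.025 0 0 0 0;0.02 0.025 -0.1 0 0 0;0.02 0.025 -0.2 0 0 0;0.02 0.025 -0.31 0 0 0;0.02 0.025 -0.31 0 0 0';python3 -m handwheel '0 0 0 0 0 0;0 0 0 0 0 0;0 0 0 0 0 0;0 0 0 0 0 0;0 0 0 0 0 0' 1 20;python3 -m handwheel '0 0 0 0 0 0;0 0 0 0 0 0'
```

```text
t: 20.05
tool_pos: [0.6315, 0.1416, 0.0265]
orientation: [3.141, 0.004, -0.009]
force: [-1.5, -0.3, -0.6]
opening: 0.0603
t: 20.55
tool_pos: [0.6345, 0.1412, 0.0308]
orientation: [-3.141, -0.003, -0.002]
force: [0.0, -0.5, -0.2]
opening: 0.0253
t: 20.75
tool_pos: [0.6341, 0.1413, 0.0302]
orientation: [-3.141, -0.003, -0.001]
force: [-0.7, 0.9, 3.1]
opening: 0.0178
```

```bash
python3 -m handwheel '0 -0.06 0 0 0 0;0 -0.12 0 0 0 0;0 -0.18 0 0 0 0;0 -0.25 0 0 0 0;0 -0.3 0 0 0 0' 1 20;python3 -m handwheel '0 -0.008 0 0 0 0;0 -0.012 0 0 0 0;0 -0.016 0 0 0 0'; python3 -m handwheel '0 -0.003 0 0 0 0;0 -0.006 0 0 0 0;0 -0.01 0 0 0 0'
```

```text
t: 21.25
tool_pos: [0.6341, 0.0492, 0.0302]
orientation: [-3.141, -0.002, -0.001]
force: [0.7, 4.9, 3.8]
opening: 0.018
t: 21.55
tool_pos: [0.6341, 0.0451, 0.0302]
orientation: [-3.141, -0.002, -0.001]
force: [-0.9, 3.5, 5.6]
opening: 0.0178
t: 21.85
tool_pos: [0.6342, 0.0424, 0.0302]
orientation: [-3.141, -0.002, -0.001]
force: [-0.1, 2.8, 5.8]
opening: 0.0179
```

```bash
python3 -m handwheel '0 -0.003 0 0 0 0;0 -0.006 0 0 0 0;0 -0.01 0 0 0 0'; python3 -m handwheel '0 -0.003 0 0 0 0;0 -0.006 0 0 0 0;0 -0.006 0 0 0 0'
```

```text
t: 22.15
tool_pos: [0.6341, 0.042, 0.0302]
orientation: [-3.138, -0.003, -0.002]
force: [-0.0, 17.2, 5.4]
opening: 0.0178
t: 22.45
tool_pos: [0.6341, 0.042, 0.0302]
orientation: [-3.136, -0.004, -0.002]
force: [-0.3, 20.9, 4.1]
opening: 0.0176
```

```bash
python3 -m handwheel '0 0 0 0 0 0;0 0 0 0 0 0;0 0 0 0 0 0' -0.3;python3 -m handwheel '0 0 0.12 0 0 0;0 0 0.28 0 0 0;0 0 0.44 0 0 0;0 0 0.6 0 0 0;0 0 0.6 0 0 0' -1; python3 -m handwheel '-0.6 0.55 0 0 0 0;-0.6 0.55 0 0 0 0;-0.6 0.55 0 0 0 0;-0.6 0.55 0 0 0 0;-0.6 0.55 0 0 0 0;'
python3 -m handwheel '0 0 0 0 0 0;0 0 0 0 0 0'
python3 - <<'E'
from h import *
p,d,X=cloud('wrist')
cv2.imwrite('pics/w8.png',cv2.cvtColor(p,cv2.COLOR_RGB2BGR))
s=robot.read_state();print(s['tool_pos'],s['orientation'])
print('grip',box(X,.6,.66,.0,.12,.043,.052))
def rect(nm,x0,x1,y0,y1,z0,z1):
    Y=X.reshape(-1,3);k=(Y[:,0]>x0)&(Y[:,0]<x1)&(Y[:,1]>y0)&(Y[:,1]<y1)&(Y[:,2]>z0)&(Y[:,2]<z1)
    Q=Y[k];print(nm,len(Q),np.median(Q[:,2]).round(4),cv2.minAreaRect((Q[:,:2]*1000).astype(np.float32)),(Q.mean(0)*1000).round(1))
rect('padall',.42,.5,.16,.26,.006,.03)
rect('padbody',.42,.5,.16,.26,.015,.03)
rect('pull',.42,.56,.33,.47,.009,.03)
E
```

```text
t: 22.75
tool_pos: [0.6333, 0.0372, 0.0291]
orientation: [3.141, 0.002, -0.002]
force: [-0.2, 0.7, 0.2]
opening: 0.0374
t: 23.25
tool_pos: [0.6379, 0.0373, 0.2191]
orientation: [3.141, 0.002, 0.021]
force: [0.9, 0.2, 0.6]
opening: 0.077
t: 23.75
tool_pos: [0.4521, 0.2037, 0.209]
orientation: [3.141, 0.002, -0.001]
force: [-0.3, 0.5, 0.1]
opening: 0.093
t: 23.95
tool_pos: [0.4535, 0.2034, 0.2094]
orientation: [3.141, 0.006, 0.001]
force: [-0.2, 0.2, -0.5]
opening: 0.0931
[0.45409901 0.2028873  0.20943636] [3.14088231e+00 3.57723479e-03 5.82381747e-04]
grip (453, [[0.6109, 0.0336, 0.0436], [0.6204, 0.0429, 0.047], [0.6298, 0.0506, 0.0488]])
padall 1062 0.0177 ((450.7413330078125, 205.2337188720703), (53.447444915771484, 36.15925979614258), 64.41989135742188) [453.7 208.9  16.2]
padbody 743 0.0182 ((455.7914733886719, 216.10125732421875), (29.47607421875, 36.05360412597656), 63.91966247558594) [456.6 215.8  18.1]
pull 1291 0.0135 ((491.9812316894531, 397.2586669921875), (84.3809814453125, 40.140174865722656), 22.237903594970703) [496.  391.4  13.4]
```

View pics/w8.png

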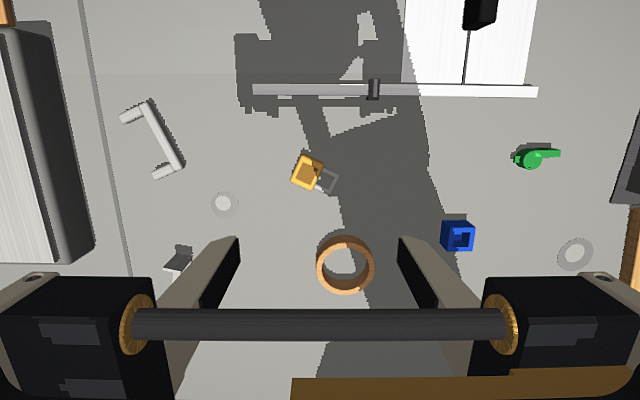

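```bash
python3 -c "
from h import *
print(robot.read_state()['q'].round(2))"; python3 -m handwheel '0.007 0.043 0 0 0 0.9;0.007 0.043 0 0 0 0.9;0.007 0.043 -0.1 0 0 0.9;0.007 0.043 -0.2 0 0 0.9;0.007 0.043 -0.3 0 0 0.9' -0.3;python3 -m handwheel '0 0 0 0 0 0.531;0 0 0 0 0 0.531;0 0 0 0 0 0.531;0 0 0 0 0 0.531;0 0 0 0 0 0.531';  python3 -c "
from h import *
print(robot.read_state()['q'].round(2));print(robot.read_state()['tool_pos'],cv2.Rodrigues(robot.read_state()['orientation'])[0].round(3)); snap('wrist','w9.png')"
```

```text
[ 0.32 -0.15  1.78 -0.    1.51  1.89]
t: 24.5
tool_pos: [0.4573, 0.2149, 0.1185]
orientation: [2.944, 1.096, 0.001]
force: [0.3, 0.8, 0.2]
opening: 0.0615
t: 25.0
tool_pos: [0.4566, 0.2154, 0.1194]
orientation: [2.661, 1.67, -0.001]
force: [0.8, 0.4, -0.2]
opening: 0.0604
[ 0.34 -0.06  1.86 -0.    1.33  0.79]
[0.45663601 0.21540578 0.11936621] [[ 0.435  0.9   -0.   ]
 [ 0.9   -0.435 -0.   ]
 [-0.    -0.    -1.   ]]
```

View pics/w9.png

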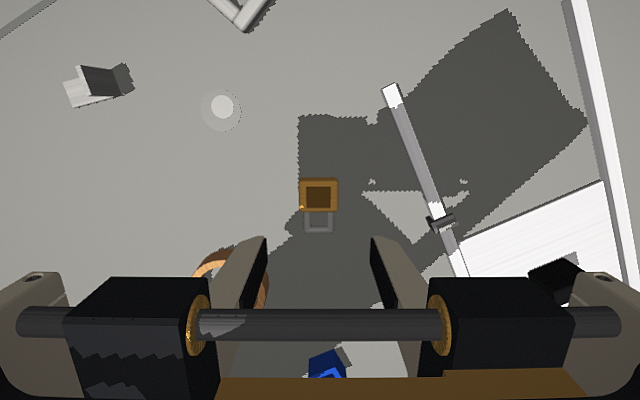

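```bash
python3 -m handwheel '0 0.002 -0.1 0 0 0;0 0.002 -0.2 0 0 0;0 0.002 -0.3 0 0 0;0 0.002 -0.38 0 0 0;0 0.002 -0.38 0 0 0';python3 -m handwheel '0 0 0 0 0 0;0 0 0 0 0 0;0 0 0 0 0 0;0 0 0 0 0 0;0 0 0 0 0 0' 1 25;python3 -m handwheel '0 0 0 0 0 0;0 0 0 0 0 0;0 0 0.15 0 0 0;0 0 0.3 0 0 0;0 0 0.4 0 0 0'
```

```text
t: 25.55
tool_pos: [0.4537, 0.2158, 0.0025]
orientation: [-2.658, -1.673, 0.008]
force: [-0.2, -0.5, -0.2]
opening: 0.0606
t: 26.05
tool_pos: [0.457, 0.2174, 0.0071]
orientation: [2.656, 1.677, 0.004]
force: [0.1, -0.9, 6.5]
opening: 0.036
t: 26.55
tool_pos: [0.4566, 0.2173, 0.1287]
orientation: [2.656, 1.677, 0.004]
force: [1.1, -0.2, -3.0]
opening: 0.0356
```

```bash
python3 -m handwheel '0 -0.83 0.1 0 0 0.57;0 -0.83 0.1 0 0 0.57;0 -0.83 0.1 0 0 0.57;0 -0.83 0.1 0 0 0.57;0 -0.83 0.1 0 0 0.57';python3 -m handwheel '0 -0.7 0 0 0 0;0 -0.7 0 0 0 0;0 -0.7 0 0 0 0;0 -0.7 0 0 0 0;0 -0.7 0 0 0 0';python3 -m handwheel '0 0 0 0 0 0;0 0 0 0 0 0'
python3 - <<'E'
from h import *
p,d,X=cloud('wrist')
cv2.imwrite('pics/w10.png',cv2.cvtColor(p,cv2.COLOR_RGB2BGR))
s=robot.read_state();print(s['tool_pos'],s['q'].round(2))
mp=pose('wrist')
for q in('bin_padlock','bin_whistle','bin_pull'):
  for n in('wrist','top','scene'):
    if n!='wrist': robot.read_camera(n)
    for r in robot.tip_of(n,q)[:1]: a=r['at'];print(n,q,round(r['conf'],2),np.round(a),onplane(n,a[1],a[0],.003).round(3))
E
```

```text
t: 27.05
tool_pos: [0.4554, -0.0143, 0.1536]
orientation: [2.215, 2.228, 0.0]
force: [1.1, -0.8, -2.5]
opening: 0.0362
t: 27.55
tool_pos: [0.4551, -0.2274, 0.1534]
orientation: [2.222, 2.219, -0.002]
force: [0.8, 1.3, -2.4]
opening: 0.0359
t: 27.75
tool_pos: [0.4558, -0.2217, 0.1529]
orientation: [-2.217, -2.223, -0.001]
force: [0.9, -0.6, -2.7]
opening: 0.036
[ 0.45596134 -0.2213124   0.15304896] [-0.55 -0.08  1.82  0.    1.4  -0.56]
wrist bin_padlock 0.56 [280. 351.] [ 0.493 -0.334  0.003]
scene bin_padlock 0.91 [121. 248.] [ 0.487 -0.334  0.003]
wrist bin_whistle 0.77 [199. 356.] [ 0.496 -0.238  0.003]
top bin_whistle 0.7 [216. 391.] [ 0.495 -0.238  0.003]
scene bin_whistle 0.97 [137. 269.] [ 0.485 -0.247  0.003]
wrist bin_pull 0.69 [349. 338.] [ 0.48  -0.436  0.003]
top bin_pull 0.38 [276. 386.] [ 0.334 -0.225  0.003]
scene bin_pull 0.61 [105. 230.] [ 0.481 -0.419  0.003]
```

View pics/w10.png

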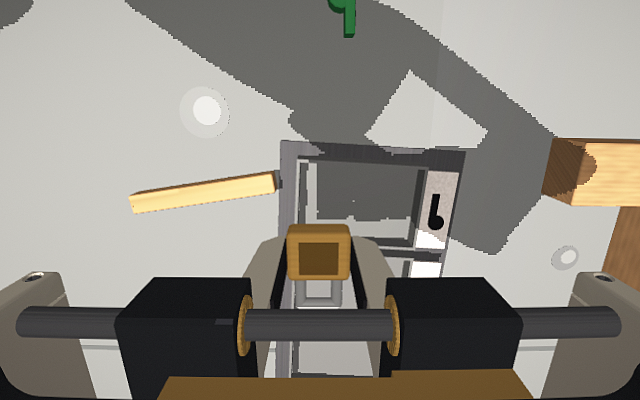

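```bash
python3 -m handwheel '0.11 -0.353 0 0 0 -0.09;0.11 -0.353 0 0 0 -0.09;0.11 -0.353 0 0 0 -0.09;0.11 -0.353 -0.15 0 0 -0.09;0.11 -0.353 -0.15 0 0 -0.09';python3 -m handwheel '0 0 0 0 0 0;0 0 0 0 0 0'
python3 - <<'E'
from h import *
snap('wrist','w11.png'); snap('scene','s11.png')
E
```

```text
t: 29.05
tool_pos: [0.4856, -0.3265, 0.1021]
orientation: [-2.289, -2.137, 0.002]
force: [-2.0, 2.0, -4.1]
opening: 0.036
t: 29.25
tool_pos: [0.4897, -0.3289, 0.1102]
orientation: [2.294, 2.144, 0.001]
force: [0.3, -1.3, -1.5]
opening: 0.0359
```

View pics/w11.png

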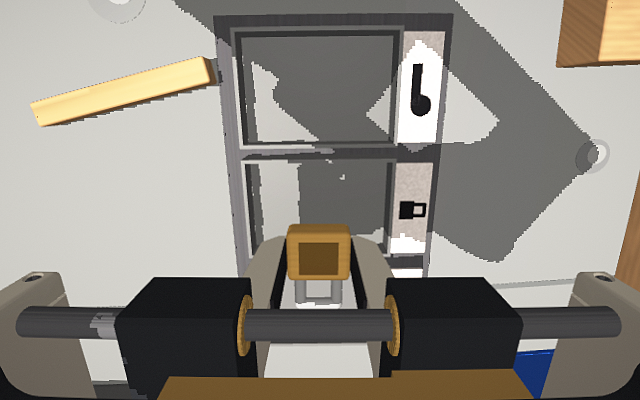

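View pics/s11.png

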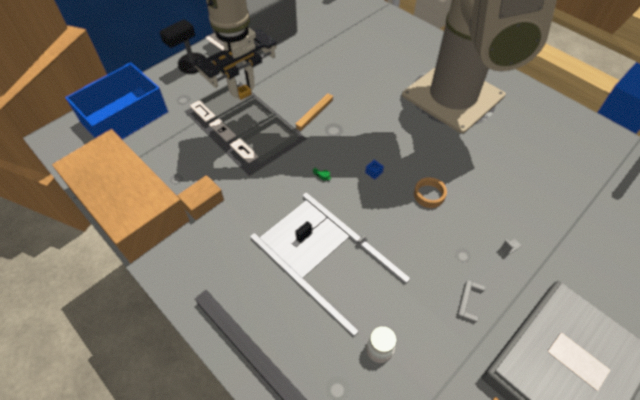

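```bash
python3 -m handwheel '0 0 -0.1 0 0 0;0 0 -0.2 0 0 0;0 0 -0.27 0 0 0;0 0 -0.29 0 0 0;0 0 -0.31 0 0 0';python3 -m handwheel '0 0 0 0 0 0;0 0 0 0 0 0'; python3 -m handwheel '0 0 0 0 0 0;0 0 0 0 0 0;0 0 0 0 0 0;0 0 0 0 0 0' -0.35;python3 -m handwheel '0 0 0.1 0 0 0;0 0 0.25 0 0 0;0 0 0.4 0 0 0;0 0 0.5 0 0 0;0 0 0.5 0 0 0'
```

```text
t: 29.85
tool_pos: [0.4898, -0.3291, 0.0164]
orientation: [2.294, 2.144, 0.0]
force: [-0.4, -0.8, -2.4]
opening: 0.0357
t: 30.05
tool_pos: [0.49, -0.3294, 0.017]
orientation: [2.294, 2.143, 0.001]
force: [-0.4, 0.2, -1.9]
opening: 0.036
t: 30.45
tool_pos: [0.4893, -0.329, 0.0158]
orientation: [2.295, 2.145, 0.0]
force: [-0.6, 0.5, 0.1]
opening: 0.0609
t: 30.95
tool_pos: [0.4918, -0.331, 0.1721]
orientation: [2.288, 2.138, 0.002]
force: [-0.1, -0.3, 0.6]
opening: 0.0629
```

```bash
python3 -m handwheel '-0.12 0.75 0.1 0 0 -0.95;-0.12 0.75 0.1 0 0 -0.95;-0.12 0.75 0.1 0 0 -0.95;-0.12 0.75 0.1 0 0 -0.95;-0.12 0.75 0.1 0 0 -0.95';python3 -m handwheel '0 0 0 0 0 -0.95;0 0 0 0 0 -0.95;0 0 0 0 0 -0.95;0 0 0 0 0 -0.95;0 0 0 0 0 -0.95';python3 -m handwheel '0 0 0 0 0 0;0 0 0 0 0 0'
python3 - <<'E'
from h import *
p,d,X=cloud('wrist')
cv2.imwrite('pics/w12.png',cv2.cvtColor(p,cv2.COLOR_RGB2BGR))
s=robot.read_state();print(s['tool_pos'],s['q'].round(2))
k=(p[...,1]>1.5*p[...,0])&(p[...,1]>1.5*p[...,2])&(X[...,2]>.003)&(X[...,2]<.03)
Q=X[k];print(len(Q));T=Q[Q[:,2]>.014];print(cv2.minAreaRect((T[:,:2]*1000).astype(np.float32)),(T.mean(0)*1000).round(1),np.percentile(T,[1,99],axis=0).round(4))
mp=pose('wrist')
for r in robot.tip_of('wrist','whistle'): a=r['at'];print(r['conf'],a,onplane('wrist',a[1],a[0],0).round(3))
E
```

```text
t: 31.45
tool_pos: [0.4521, -0.1013, 0.1949]
orientation: [-2.916, -1.167, 0.0]
force: [1.2, -0.3, 0.0]
opening: 0.0628
t: 31.95
tool_pos: [0.4526, -0.1035, 0.1945]
orientation: [-3.141, -0.023, 0.002]
force: [0.3, 0.5, 0.7]
opening: 0.0628
t: 32.15
tool_pos: [0.4528, -0.1037, 0.1948]
orientation: [-3.141, -0.039, 0.001]
force: [0.2, -0.2, 0.0]
opening: 0.0627
[ 0.45281421 -0.10366117  0.19490699] [-0.34 -0.23  1.88  0.    1.49  1.21]
573
((540.4373779296875, -9.336990356445312), (185.7100830078125, 42.63993453979492), 38.66707992553711) [477.9 -55.9  18. ] [[ 0.4634 -0.0805  0.0151]
 [ 0.4859 -0.0384  0.0198]]
0.58 [157.2, 269.5] [ 0.472 -0.047  0.   ]
```

View pics/w12.png

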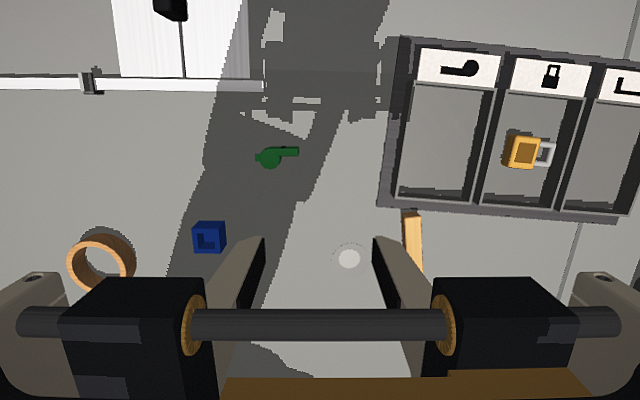

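```bash
python3 - <<'E'
from h import *
p,d,X=cloud('wrist')
k=(p[...,1]>1.5*p[...,0])&(p[...,1]>1.5*p[...,2])&(X[...,2]>.014)&(X[...,2]<.025)&(X[...,1]>-.1)&(X[...,1]<-.02)
T=X[k]*1000;print(len(T),cv2.minAreaRect(T[:,:2].astype(np.float32)))
for y in range(-84,-30,4):
    q=T[(T[:,1]>=y)&(T[:,1]<y+4)]
    if len(q):print(y+2,q[:,0].min().round(1),q[:,0].max().round(1),len(q))
E
python3 -m handwheel '0.07 0.18 0 0 0 0.96;0.07 0.18 0 0 0 0.96;0.07 0.18 0 0 0 0.96;0.07 0.18 0 0 0 0.96;0.07 0.18 0 0 0 0.96'
```

```text
509 ((474.4775085449219, -59.38605499267578), (22.24120330810547, 43.21332931518555), 2.349750518798828)
-82 478.6 486.0 8
-78 478.5 485.9 30
-74 478.5 485.8 25
-70 478.3 485.7 32
-66 478.2 485.7 30
-62 470.0 485.8 38
-58 464.5 485.3 69
-54 463.3 485.3 66
-50 463.0 485.1 81
-46 463.1 484.3 68
-42 464.3 482.0 50
-38 469.9 478.7 12
t: 32.8
tool_pos: [0.474, -0.0495, 0.1953]
orientation: [-2.906, -1.193, 0.0]
force: [0.2, -0.4, -0.4]
opening: 0.0625
```

```bash
python3 -m handwheel '0.003 0.003 -0.1 0 0 0.95;0.003 0.003 -0.2 0 0 0.95;0.003 0.003 -0.3 0 0 0.95;0.003 0.003 -0.35 0 0 0.95;0.003 0.003 -0.35 0 0 0.95' -0.4;python3 -m handwheel '0 0 0 0 0 0.1;0 0 0 0 0 0.1;0 0 0 0 0 0.1'
python3 - <<'E'
from h import *
p,d,X=cloud('wrist')
cv2.imwrite('pics/w13.png',cv2.cvtColor(p,cv2.COLOR_RGB2BGR))
s=robot.read_state();print(s['tool_pos'],s['orientation'])
k=(p[...,1]>1.5*p[...,0])&(p[...,1]>1.5*p[...,2])&(X[...,2]>.014)&(X[...,2]<.025)&(X[...,1]>-.1)&(X[...,1]<-.02)
T=X[k]*1000;print(len(T),cv2.minAreaRect(T[:,:2].astype(np.float32)),np.percentile(T,[1,99],axis=0).round(1))
E
```

```text
t: 33.3
tool_pos: [0.4726, -0.0483, 0.0871]
orientation: [-2.269, -2.166, 0.005]
force: [-0.6, -0.0, 0.1]
opening: 0.0648
t: 33.6
tool_pos: [0.475, -0.0488, 0.0904]
orientation: [2.196, 2.246, 0.0]
force: [0.3, 0.4, 1.0]
opening: 0.0652
[ 0.47504899 -0.04887525  0.09048312] [2.19608452e+00 2.24616189e+00 2.38993819e-04]
896 ((474.0497131347656, -58.920989990234375), (22.76336669921875, 42.87657928466797), 2.803621530532837) [[463.1 -79.2  15. ]
 [485.3 -38.2  19.8]]
```

View pics/w13.png

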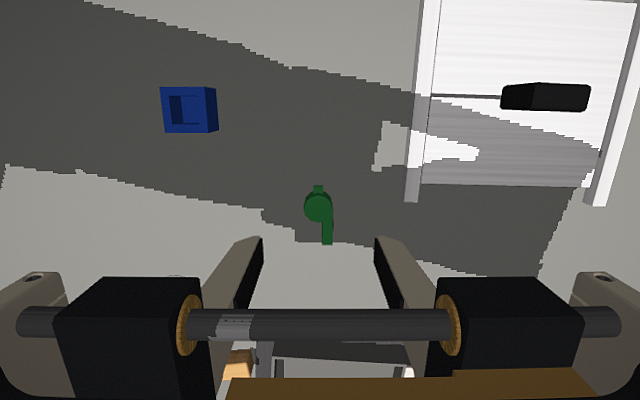

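```bash
python3 -m handwheel '0 0 -0.1 0 0 0;0 0 -0.2 0 0 0;0 0 -0.27 0 0 0;0 0 -0.28 0 0 0;0 0 -0.28 0 0 0';python3 -m handwheel '0 0 0 0 0 0;0 0 0 0 0 0;0 0 0 0 0 0;0 0 0 0 0 0;0 0 0 0 0 0' 1 15;python3 -m handwheel '0 0 0 0 0 0;0 0 0 0 0 0;0 0 0.15 0 0 0;0 0 0.3 0 0 0;0 0 0.35 0 0 0'
```

```text
t: 34.15
tool_pos: [0.4745, -0.0488, 0.0062]
orientation: [-2.194, -2.247, 0.001]
force: [-1.0, 0.6, -0.0]
opening: 0.0651
t: 34.65
tool_pos: [0.4752, -0.0489, 0.0067]
orientation: [2.194, 2.248, 0.0]
force: [0.7, 0.3, 0.4]
opening: 0.0299
t: 35.15
tool_pos: [0.4775, -0.0493, 0.1162]
orientation: [2.191, 2.244, 0.005]
force: [1.3, -0.2, 0.3]
opening: 0.0235
```

```bash
python3 -m handwheel '0.06 -0.603 0 0 0 -0.13;0.06 -0.603 0 0 0 -0.13;0.06 -0.603 0 0 0 -0.13;0.06 -0.603 0 0 0 -0.13;0.06 -0.603 0 0 0 -0.13';python3 -m handwheel '0 0 0 0 0 0;0 0 0 0 0 0'
python3 - <<'E'
from h import *
snap('wrist','w14.png')
E
```

```text
t: 35.65
tool_pos: [0.4928, -0.2337, 0.1113]
orientation: [2.31, 2.128, -0.001]
force: [-0.7, 0.4, -0.9]
opening: 0.0236
t: 35.85
tool_pos: [0.4926, -0.2287, 0.1109]
orientation: [-2.305, -2.133, -0.0]
force: [-0.3, 0.3, -0.7]
opening: 0.0237
```

View pics/w14.png

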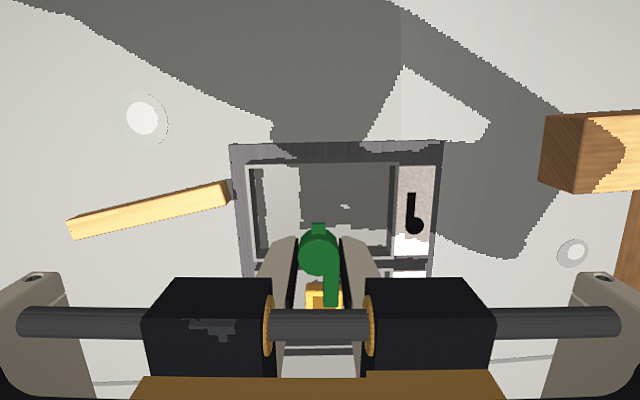

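```bash
python3 -m handwheel '0 0 -0.1 0 0 0;0 0 -0.2 0 0 0;0 0 -0.27 0 0 0;0 0 -0.3 0 0 0;0 0 -0.315 0 0 0';python3 -m handwheel '0 0 0 0 0 0;0 0 0 0 0 0'; python3 -m handwheel '0 0 0 0 0 0;0 0 0 0 0 0;0 0 0 0 0 0;0 0 0 0 0 0' -0.1;python3 -m handwheel '0 0 0.1 0 0 0;0 0 0.25 0 0 0;0 0 0.4 0 0 0;0 0 0.5 0 0 0;0 0 0.5 0 0 0'
python3 - <<'E'
from h import *
snap('wrist','w15.png')
E
```

```text
t: 36.4
tool_pos: [0.4925, -0.2286, 0.0161]
orientation: [-2.304, -2.134, 0.001]
force: [1.0, -0.2, 0.2]
opening: 0.0238
t: 36.6
tool_pos: [0.4939, -0.23, 0.0182]
orientation: [2.304, 2.132, 0.001]
force: [0.8, 0.1, -0.2]
opening: 0.0235
t: 37.0
tool_pos: [0.4931, -0.2299, 0.0171]
orientation: [2.306, 2.133, 0.0]
force: [-0.0, 0.1, 0.6]
opening: 0.0495
t: 37.5
tool_pos: [0.496, -0.2315, 0.1731]
orientation: [2.299, 2.127, 0.005]
force: [0.9, -0.2, 0.5]
opening: 0.0513
```

View pics/w15.png

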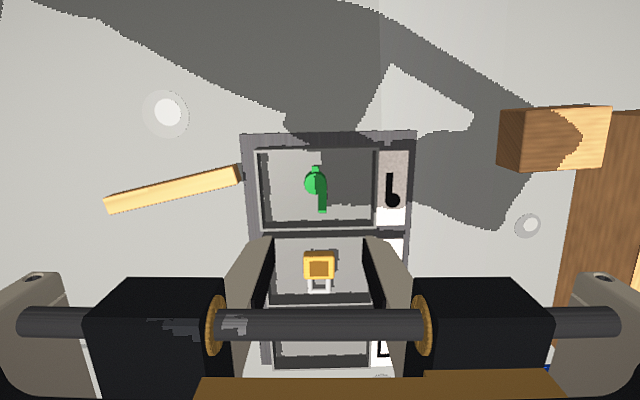

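```bash
python3 -m handwheel '0 0.83 0.1 0 0 -0.9;0 0.83 0.1 0 0 -0.9;0 0.83 0.1 0 0 -0.9;0 0.83 0.1 0 0 -0.9;0 0.83 0.1 0 0 -0.9';python3 -m handwheel '-0.1 0.8 0 0 0 -0.5;-0.1 0.8 0 0 0 -0.5;-0.1 0.8 0 0 0 -0.5;-0.1 0.8 0 0 0 -0.5;-0.1 0.8 0 0 0 -0.5';python3 -m handwheel '0 0.25 0 0 0 0;0 0.25 0 0 0 0;0 0.25 0 0 0 0;0 0.25 0 0 0 0'
python3 - <<'E'
from h import *
p,d,X=cloud('wrist')
cv2.imwrite('pics/w16.png',cv2.cvtColor(p,cv2.COLOR_RGB2BGR))
s=robot.read_state();print(s['tool_pos'],s['orientation'],s['q'].round(2))
Y=X.reshape(-1,3);k=(Y[:,0]>.42)&(Y[:,0]<.57)&(Y[:,1]>.31)&(Y[:,1]<.48)&(Y[:,2]>.009)&(Y[:,2]<.025)
Q=Y[k]*1000;print(len(Q),np.median(Q[:,2]),cv2.minAreaRect(Q[:,:2].astype(np.float32)),Q.mean(0))
E
```

```text
t: 38.05
tool_pos: [0.492, -0.0023, 0.1922]
orientation: [-2.889, -1.231, 0.004]
force: [-0.1, 0.4, -0.3]
opening: 0.0511
t: 38.55
tool_pos: [0.4627, 0.2304, 0.192]
orientation: [3.073, 0.652, -0.004]
force: [0.7, -0.6, 0.9]
opening: 0.0507
t: 38.95
tool_pos: [0.4633, 0.3036, 0.192]
orientation: [3.071, 0.655, -0.005]
force: [-0.5, 1.1, -0.3]
opening: 0.0515
[0.46362855 0.30295397 0.19245461] [ 3.07169735  0.65313617 -0.00393572] [ 0.49  0.02  1.65 -0.    1.47  1.64]
1508 13.686089256008755 ((492.1470642089844, 397.7276611328125), (84.33753204345703, 40.531044006347656), 23.975996017456055) [496.50106892 392.72606405  13.52624469]
```

View pics/w16.png

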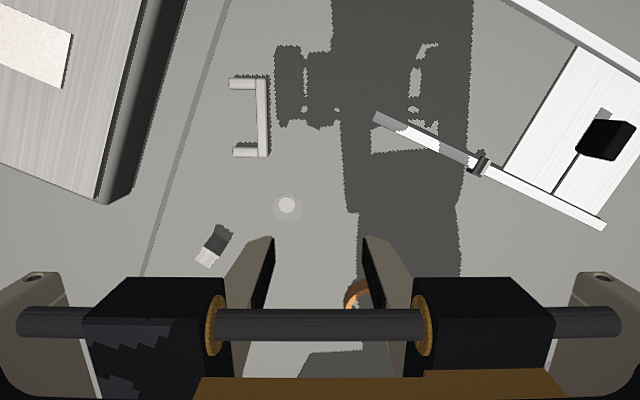

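```bash
python3 - <<'E'
from h import *
p,d,X=cloud('wrist')
for c,r in [(170,20),(120,130),(100,190),(130,190),(60,100)]: print(X[r,c].round(3))
print(box(X,.3,.7,.44,.56,.03,.3))
E
python3 -m handwheel '0.114 0.273 0 0 0 0;0.114 0.273 0 0 0 0;0.114 0.273 -0.1 0 0 0;0.114 0.273 -0.2 0 0 0;0.114 0.273 -0.25 0 0 0' -0.1;python3 -m handwheel '0 0 0 0 0 0;0 0 0 0 0 0'
```

```text
[0.551 0.5   0.021]
[0.436 0.504 0.048]
[0.367 0.508 0.05 ]
[0.358 0.499 0.007]
[0.443 0.558 0.059]
(16729, [[0.3608, 0.4988, 0.033], [0.4651, 0.5211, 0.0584], [0.5514, 0.5586, 0.0604]])
t: 39.55
tool_pos: [0.4975, 0.3835, 0.1155]
orientation: [3.072, 0.65, -0.007]
force: [-0.4, 0.6, -0.2]
opening: 0.0511
t: 39.75
tool_pos: [0.499, 0.3851, 0.1199]
orientation: [-3.073, -0.651, -0.001]
force: [1.1, -0.5, -0.4]
opening: 0.0515
```

Box is 60 mm high and 0.5 m out: clear. Descend.

```bash
python3 -m handwheel '-0.004 0 -0.1 0 0 0;-0.004 0 -0.2 0 0 0;-0.004 0 -0.3 0 0 0;-0.004 0 -0.38 0 0 0;-0.004 0 -0.38 0 0 0';python3 -m handwheel '0 0 0 0 0 0;0 0 0 0 0 0;0 0 0 0 0 0;0 0 0 0 0 0;0 0 0 0 0 0' 1 30;python3 -m handwheel '0 0 0 0 0 0;0 0 0 0 0 0;0 0 0 0 0 0'; python3 -m handwheel '0 0 0.15 0 0 0;0 0 0.3 0 0 0;0 0 0.4 0 0 0;0 0 0.45 0 0 0'
```

```text
t: 40.25
tool_pos: [0.4959, 0.3845, 0.0031]
orientation: [3.072, 0.652, -0.006]
force: [-0.6, -0.6, -0.8]
opening: 0.0509
t: 40.75
tool_pos: [0.4977, 0.3862, 0.0059]
orientation: [-3.072, -0.653, -0.002]
force: [-0.3, -0.6, 0.3]
opening: 0.0162
t: 41.05
tool_pos: [0.4975, 0.3861, 0.0056]
orientation: [-3.073, -0.653, -0.001]
force: [-1.2, -0.6, 5.4]
opening: 0.0118
t: 41.45
tool_pos: [0.4986, 0.3868, 0.1436]
orientation: [-3.071, -0.653, -0.007]
force: [-0.5, 0.1, -1.5]
opening: 0.0115
```

```bash
python3 -m handwheel '0 -0.83 0 0 0 -0.62;0 -0.83 0 0 0 -0.62;0 -0.83 0 0 0 -0.62;0 -0.83 0 0 0 -0.62;0 -0.83 0 0 0 -0.62';python3 -m handwheel '0 -0.83 0 0 0 0;0 -0.83 0 0 0 0;0 -0.83 0 0 0 0;0 -0.83 0 0 0 0;0 -0.83 0 0 0 0';python3 -m handwheel '0 -0.83 0 0 0 0;0 -0.83 0 0 0 0;0 -0.83 0 0 0 0;0 -0.83 0 0 0 0;0 -0.83 0 0 0 0';python3 -m handwheel '-0.04 -0.18 0 0 0 0;-0.04 -0.18 0 0 0 0;-0.04 -0.18 0 0 0 0;-0.04 -0.18 0 0 0 0'
python3 - <<'E'
from h import *
mp=pose('wrist');snap('wrist','w17.png')
for q in('bin_padlock','bin_pull'):
    for r in robot.tip_of('wrist',q)[:2]: a=r['at'];print(q,round(r['conf'],2),np.round(a),onplane('wrist',a[1],a[0],.003,mp).round(3))
E
```

```text
t: 41.95
tool_pos: [0.4959, 0.1348, 0.1383]
orientation: [3.139, -0.109, -0.004]
force: [0.3, -0.3, -0.9]
opening: 0.0115
t: 42.45
tool_pos: [0.496, -0.1139, 0.1385]
orientation: [-3.139, 0.107, 0.003]
force: [1.2, 0.1, -0.3]
opening: 0.0113
t: 42.95
tool_pos: [0.4961, -0.3627, 0.138]
orientation: [-3.138, 0.107, 0.003]
force: [1.0, 0.9, -0.7]
opening: 0.0117
t: 43.35
tool_pos: [0.4849, -0.4138, 0.1385]
orientation: [-3.138, 0.107, 0.002]
force: [-0.3, -0.5, -1.5]
opening: 0.0115
bin_padlock 0.94 [190. 243.] [ 0.487 -0.339  0.003]
bin_padlock 0.53 [244. 296.] [ 0.424 -0.386  0.003]
bin_pull 0.74 [190. 330.] [ 0.482 -0.426  0.003]
bin_pull 0.22 [246. 297.] [ 0.422 -0.388  0.003]
```

View pics/w17.png

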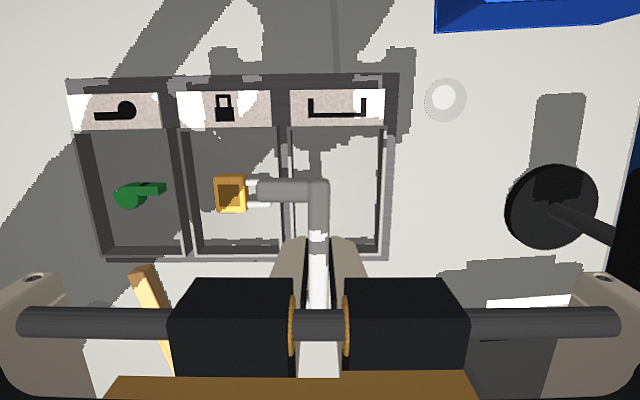

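```bash
python3 - <<'E'
from h import *
p,d,X=cloud('wrist')
cv2.imwrite('pics/c17.png',cv2.resize(cv2.cvtColor(p,cv2.COLOR_RGB2BGR)[60:270,260:420],None,fx=4,fy=3.5,interpolation=cv2.INTER_CUBIC)[:600])
for r in (150,165,180):
    print(r,[(c,*X[r,c].round(3)) for c in range(340,412,3)][::1])
print(robot.read_state()['tool_pos'])
E
```

```text
150 [(340, np.float64(0.522), np.float64(-0.438), np.float64(0.006)), (343, np.float64(0.522), np.float64(-0.441), np.float64(0.007)), (346, np.float64(0.522), np.float64(-0.444), np.float64(0.007)), (349, np.float64(0.522), np.float64(-0.447), np.float64(0.005)), (352, np.float64(0.522), np.float64(-0.449), np.float64(0.007)), (355, np.float64(0.521), np.float64(-0.452), np.float64(0.007)), (358, np.float64(0.521), np.float64(-0.455), np.float64(0.006)), (361, np.float64(0.521), np.float64(-0.458), np.float64(0.006)), (364, np.float64(0.521), np.float64(-0.461), np.float64(0.006)), (367, np.float64(0.521), np.float64(-0.464), np.float64(0.007)), (370, np.float64(0.52), np.float64(-0.467), np.float64(0.007)), (373, np.float64(0.52), np.float64(-0.47), np.float64(0.006)), (376, np.float64(0.52), np.float64(-0.472), np.float64(0.008)), (379, np.float64(0.52), np.float64(-0.475), np.float64(0.008)), (382, np.float64(0.523), np.float64(-0.474), np.float64(0.027)), (385, np.float64(0.523), np.float64(-0.477), np.float64(0.027)), (388, np.float64(0.519), np.float64(-0.484), np.float64(0.00
[... 2899 characters left out ...]
np.float64(0.016)), (382, np.float64(0.495), np.float64(-0.474), np.float64(0.027)), (385, np.float64(0.489), np.float64(-0.482), np.float64(0.002)), (388, np.float64(0.489), np.float64(-0.485), np.float64(0.003)), (391, np.float64(0.488), np.float64(-0.488), np.float64(0.002)), (394, np.float64(0.488), np.float64(-0.491), np.float64(0.0)), (397, np.float64(0.488), np.float64(-0.494), np.float64(0.001)), (400, np.float64(0.487), np.float64(-0.497), np.float64(-0.0)), (403, np.float64(0.487), np.float64(-0.5), np.float64(0.0)), (406, np.float64(0.487), np.float64(-0.503), np.float64(0.001)), (409, np.float64(0.487), np.float64(-0.506), np.float64(0.001))]
[ 0.48583099 -0.41371632  0.13997776]
```

View pics/c17.png

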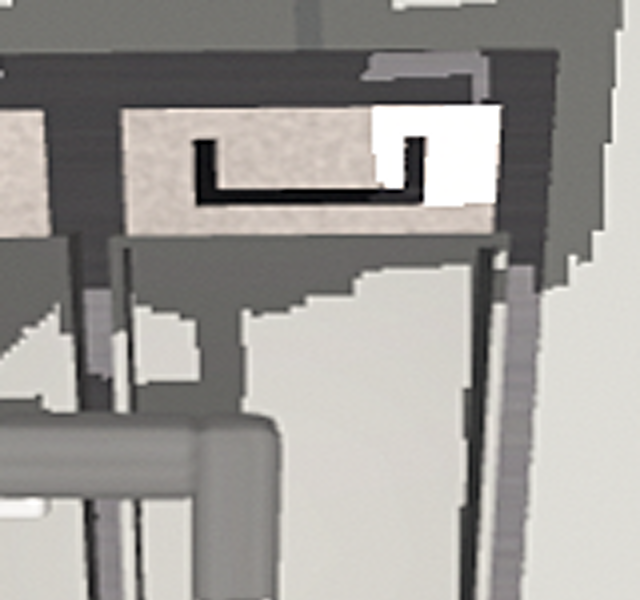

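```bash
python3 -m handwheel '-0.013 -0.077 0 0 0 0;-0.013 -0.077 -0.1 0 0 0;-0.013 -0.077 -0.2 0 0 0;-0.013 -0.077 -0.25 0 0 0;-0.013 -0.077 -0.25 0 0 0';python3 -m handwheel '0 0 0 0 0 0;0 0 0 0 0 0'
python3 - <<'E'
from h import *
snap('wrist','w18.png')
E
```

```text
t: 44.05
tool_pos: [0.4801, -0.4358, 0.0619]
orientation: [-3.136, 0.105, 0.006]
force: [-0.2, 0.1, -0.9]
opening: 0.0116
t: 44.25
tool_pos: [0.4826, -0.4391, 0.0673]
orientation: [3.137, -0.106, 0.004]
force: [-0.1, -0.9, -1.3]
opening: 0.0113
```

View pics/w18.png

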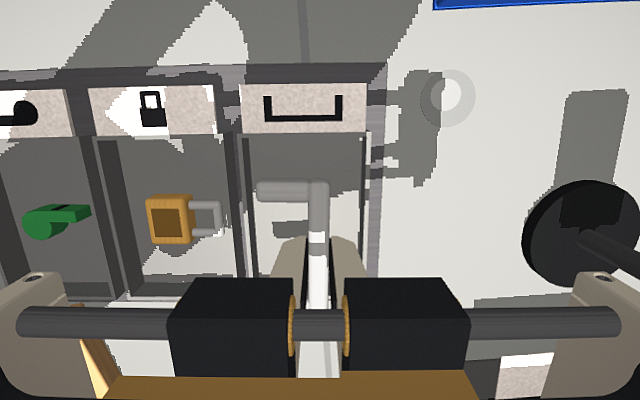

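```bash
python3 -m handwheel '0 0.005 -0.06 0 0 0;0 0.005 -0.11 0 0 0;0 0.005 -0.15 0 0 0;0 0.005 -0.17 0 0 0;0 0.005 -0.17 0 0 0';python3 -m handwheel '0 0 0 0 0 0;0 0 0 0 0 0'
```

```text
t: 44.8
tool_pos: [0.4808, -0.4363, 0.0129]
orientation: [-3.139, 0.107, 0.002]
force: [-0.6, 0.2, -1.5]
opening: 0.0115
t: 45.0
tool_pos: [0.4818, -0.4372, 0.0149]
orientation: [3.139, -0.107, 0.001]
force: [0.1, 0.4, -0.3]
opening: 0.0117
```

```bash
python3 -m handwheel '0 0 0 0 0 0;0 0 0 0 0 0;0 0 0 0 0 0;0 0 0 0 0 0' 0.44;python3 -m handwheel '0 0 0.1 0 0 0;0 0 0.2 0 0 0;0 0 0.35 0 0 0;-0.1 0.1 0.5 0 0 0;-0.1 0.2 0.6 0 0 0';python3 -m handwheel '-0.2 0.5 0.2 0 0 0;-0.2 0.5 0.2 0 0 0;-0.2 0.5 0.2 0 0 0;-0.2 0.5 0.2 0 0 0;-0.2 0.5 0.2 0 0 0'
python3 - <<'E'
from h import *
snap('wrist','w19.png');snap('top','t19.png');snap('scene','s19.png')
E
```

```text
t: 45.4
tool_pos: [0.4815, -0.4369, 0.0143]
orientation: [3.139, -0.107, 0.0]
force: [0.6, 0.2, 1.3]
opening: 0.0258
t: 45.9
tool_pos: [0.4501, -0.3793, 0.1932]
orientation: [3.139, -0.11, -0.001]
force: [1.1, 0.2, 0.1]
opening: 0.026
t: 46.4
tool_pos: [0.392, -0.2272, 0.2542]
orientation: [3.138, -0.103, 0.006]
force: [0.1, -0.5, 0.2]
opening: 0.0263
```

View pics/w19.png

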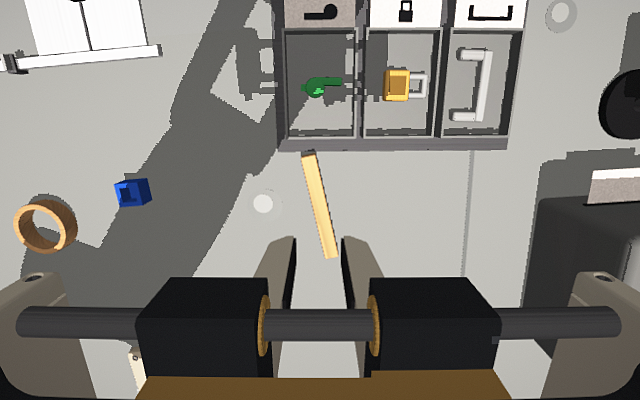

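View pics/t19.png

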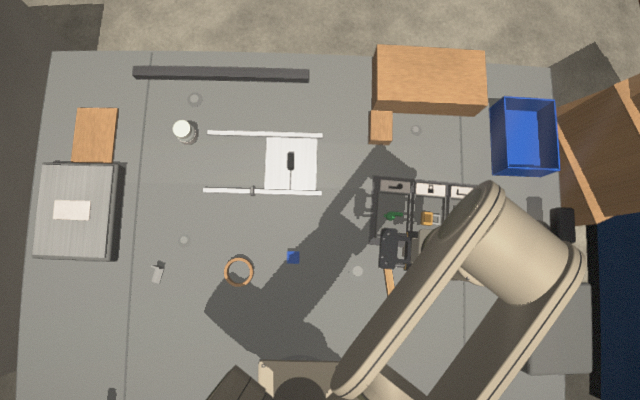

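View pics/s19.png

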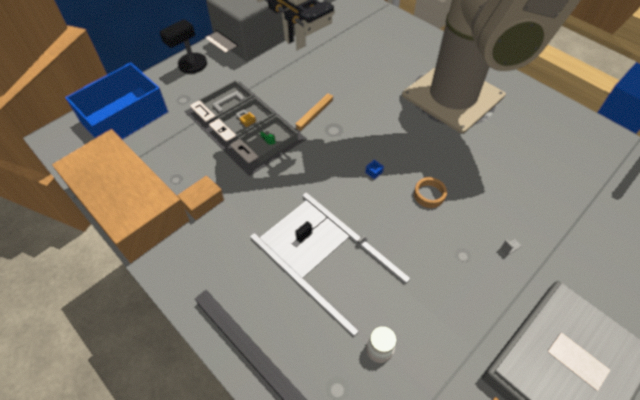

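```bash
python3 -m handwheel '0 0 0 0 0 0;0 0 0 0 0 0;0 0 0 0 0 0;0 0 0 0 0 0;0 0 0 0 0 0'; python3 -c "
from plant import robot
print(robot.close_job())"
```

```text
t: 47.05
tool_pos: [0.3917, -0.2289, 0.2517]
orientation: [-3.14, 0.107, 0.001]
force: [-0.4, -0.4, -1.1]
opening: 0.0262
the job is handed in; nothing more can be done
None
```

The job is done and handed in at about 47 s, well under the 210 s limit.

- **Gate to the clip:** I slid the gate open until the grip was at y = 0.141, with the clip also at y = 0.141.
- **Caps:** only two black caps were on the counter, and both went down the funnel. The first look into the crate showed only one. A view from the other side found the second on the crate floor at about (0.62, -0.02), so both were confirmed. The blue look-alike was left alone.
- **Gate shut:** I closed it against the end stop at grip y = 0.042, with about 20 N at the stop, and it stayed there after release.
- **Padlock, whistle and pull:** all three lie in the bins with their pictures in the last pictures. The whistle had been knocked a few centimetres aside during the run, so I measured it again before gripping it.
- **Bystanders:** the final scene and top pictures show no sign that any of them moved, and no check failed. The robot is touching nothing.

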